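# Hold the set-screw collar on the flat of a gearmotor shaft

## Robot

A 6-joint arm with a two-finger parallel gripper is mounted at the origin on a cart in front of the work surface, level with it; the furniture and walls round the work are solid. World frame = base frame: x ahead of the robot, y to its left, z up, the work surface at z = 0. Lengths are in m, angles in rad, forces in N, time in s.
With the tool pointing down it reaches from about 0.25 to 0.725 m from the base axis. Payload 4 kg.
Tool frame: the origin (TCP) lies at the very end of the fingers, on their centre line; the grasp point (between the pads) lies 19 mm behind it (bot.pinch_z is the distance from the TCP to the grasp point, in m); z points along the fingers, x is the direction in which the jaws open and shut, and the axes are right-handed (so a half turn about z gives the same grasp; the last joint's range is limited). The gripper opens to 85 mm and grips with 20 to 120 N. Pads are 22 mm wide; open, the fingers measure 114 mm over their backs; the gripper's body (76 mm by 85 mm) begins 54 mm behind the grasp point. The pads swing forward as they close: fully open they stand 13 mm farther back than shut.
Start: joints at [-1.163, 0.241, 0.005, 1.335, 0, 1.571], TCP at [0.198, -0.459, 0.204] pointing down, gripper open.
Joint ranges: [-2.72, 2.72], [-1.05, 1.87], [-1.09, 1.28], [-1.99, 2.15], [-1.42, 1.44], [-3.14, 3.14]. Speed limits (rad/s): [2.79, 2.79, 3.14, 3.14, 3.14, 3.14].

## Interface

Orientations are given as a unit quaternion [x, y, z, w].
In Python, from workcell import bot gives the robot as it stands. The module is installed in compiled form; this text tells all that it offers.
- The arm moves only by the shell command python3 -m inch 'ROWS'. ROWS is JSON, a list of rows, each a list of 7 numbers: the shift along the tool's x, y, z scaled (see below), then the turn, a rotation vector about the tool's x, y, z scaled (see below), then the gripper command: -1 is fully open, 1 is shut, values between are in proportion. In form: [[x, y, z, wx, wy, wz, gripper], ...]. A call has exactly 8 rows; each row shifts and turns the commanded pose from where the row before left it, along the tool's axes as they then stand; what a row does not reach is not made up. The controller multiplies each number of a shift by 2.5 cm and each number of a turn by 180 degrees. A row lasts 1/10 s, in which the tool goes at most 50 mm and 8.59 degrees, less where a joint would pass 70% of its speed; a pose out of reach is approached as far as the arm can. A call with a number of a shift or a turn outside -1 to 1 is refused whole. A call with a gripper value outside its range is refused whole. The fingers move at their own pace and stop on an object; the grip force is fixed at half the most. Time passes only in rows, so rows that do not move let the fingers close, or fill a call up. It gives the time, the measured TCP pose, the force and the opening at its end, in the units of the state.
- bot.get_obs(): the state, without advancing time (a new reading comes with each control period).
- bot.camera(name): name is "scene" or "top" or "wrist"; returns (picture, depth): 480x640x3 uint8, blue, green, red; 480x640 float32, m along the optical axis (not along the pixel's ray), 0 where there is no reading.
- bot.get_calibration(name): a dict with "vfov" (degrees; the focal length in pixels is half the picture's height over the tangent of half this angle, whatever the lens; pixels are square), "cx", "cy" (the principal point, pixels), "R" (3x3) and "t" (3): a world point X has camera coordinates R X + t. Camera axes: x right, y down, z forward; pixel columns grow to the right and rows downward; lengths in m; the calibration is good to about 2 mm. A picture is of the moment at which its call begins: read the wrist's pose just before it. get_calibration takes no time and is no camera call; for the wrist camera it gives the pose at the moment of the call.
- bot.job_done(): hands the job in, once; it reports no verdict.
The state is a dict: "clock": time; "joint_pos": joint angles; "joint_vel": joint speeds; "tau": joint torques, N m; "eef_pos": TCP position; "tool_rot": TCP orientation; "ft_force": force on the tool from outside, world axes, zero at the start; "ft_torque": the same for the moment, N m; "grip_width": finger opening in m.
Only numpy, scipy, OpenCV 4.12 (cv2) and the standard library are available. Lean on these libraries where they do the work, as an engineer would, in place of code of your own. Each camera call takes 0.05 s, during which the arm holds its last target.

## Task

Lower the sliding shield of the gearmotor stand all the way by its handle, then feel for the flats on the upright shaft with the fingers and turn the shaft until a flat faces the front of the stand, where the shield is. Fit the collar that carries a screw over the shaft with its screw head facing the front, so that the screw tip slides down along that flat, press the collar down until the spring under the brass cup is fully compressed, and finish still gripping the collar and holding it down there, ready for a colleague to tighten the screw. Leave the other things on the bench where they are.

Things in the scene. Friction and masses are not known exactly. Their poses are not given: they have to be found in the camera images.
- stand: Grey gearmotor on a dark base plate (166 x 180 x 12 mm), fixed to the bench. Origin on the bench surface under the upright shaft's axis; z up, -x to its front (the shield side), +x to the motor. Gear case top 94 mm above the bench, bearing boss (66 mm diameter) to 108 mm. The shield's guide channels stand 175 mm high, 85 mm in front of the shaft axis and 81 mm to either side.
- shaft_end (a point): Centre of the steel shaft's upper end, 192 mm above the bench, fixed to the stand (it does not turn with the shaft; stand's axes). The shaft turns either way without stops, with a drag of about 0.2 N m, and stays where it is left. It is 22 mm round; the end is milled with two opposite upright flats, 13 mm apart, from the top down into the brass cup. Its edge has a 1 mm chamfer.
- shaft_grip (a point): On the shaft axis 20 mm below its end, a good height to pinch it; fixed to the stand, stand's axes. Pinched between flat fingers the shaft measures 22 mm across the round, 13 mm across the flats, and askew 15.9 mm at 10 degrees off the flats, 18.3 at 20, 20.1 at 30, 21.7 at 45. At the start both flats are 0.75 rad or more off the front; which way they face is not reported: feel or see it.
- spring_cup (a joint): How far the brass cup round the shaft (38 mm diameter, top 140 mm above the bench, 52 mm below the shaft end, when free) is pressed down on its spring, in m: 0 free, 0.008 bottomed, the spring fully compressed. 4 N start it, about 10.5 N bottom it; it springs back when let go.
- shield (a joint): How far the clear, aluminium-framed shield in front of the shaft has been slid straight down, in m: 0 fully up, 0.10 fully down on its stops. It stays where it is left; pushing it down takes about 4 N, lifting it about 10 N.
- shield_handle (a point): Middle of the shield's handle: a black round bar, 14 mm diameter, 96 mm long, along the stand's y, 20 mm above the shield's top edge on two thin posts 38 mm to either side of its middle. The shield below is 10 mm thick and 110 mm high. The bar's axis is 85 mm in front of the shaft axis, 243 mm above the bench with the shield fully up, 143 mm fully down.
- collar_center (a point): Centre (half-way up, on the axis) of the steel set-screw collar, a ring of 44 mm outside diameter, 40 mm high, with a 24 mm bore right through (mouths chamfered to 30 mm), 0.16 to 0.26 kg, standing on the bench. z along the bore; its own -x points out through the screw head, which is roughly (within 0.75 rad) towards the robot at the start. Gripped across its own y, the fingers clear the screw.
- screw_head (a point): Middle of the collar's screw head (13 mm diameter, 8 mm long), 28 mm from the collar's axis along its own -x, half-way up. Inside, the screw's 6 mm thick tip stands into the bore to 7.5 mm from the axis, so the collar goes more than about 20 mm onto the shaft only with the screw over a flat (within about 0.25 rad).
- spacer: Bystander: plain steel spacer ring, same 44 mm diameter but only 22 mm high and without a screw. It and the collar stand one on each side of the stand, either way round. Origin at the centre of its underside.
- hex_key: Bystander: L-shaped hex key lying on the bench near the front edge, 90 x 28 mm, 6 mm thick.
- screwdriver: Bystander: screwdriver with a blue handle, 139 mm long, lying near the front edge.
- pliers: Bystander: combination pliers with blue grips, 178 mm long, lying right of the stand towards the back.
- tape_roll: Bystander: roll of yellow tape, 64 mm diameter, 18 mm high, lying left of the stand.
- wound_coil: Bystander: wound coil on a white bobbin, 47 x 46 x 57 mm, standing near the front edge.
- half_shell: Bystander: pressed aluminium half shell, 46 x 36 x 13 mm, lying behind the stand on the right.

How it is judged:
By the outcome, as a careful person would: the job done as asked, in the order asked, and still so for the second after the job is handed in, while the arm keeps its last pose, push and grip.
It also fails if it takes over 72 s, if anything falls off the work surface, if the arm or the gripper's body presses on something with over 40 N, if the wrist force passes 120 N, or if a joint passes its speed limit or range.

## Working session

There is one attempt and no reset: what is moved stays moved. The work goes in short steps, Python scripts to look and compute and a shell command to move; the robot and the scene stay as the last step left them, time stands still between calls to the robot, and variables do not carry over. Pictures are saved under pics/ and viewed, and the job is handed in when it is done.

```bash
mkdir -p pics; python3 - <<'E'
from workcell import bot
import cv2,numpy as np
o=bot.get_obs()
for k,v in o.items(): print(k,np.round(v,4) )
for n in("scene","top","wrist"):
    c=bot.get_calibration(n); p,d=bot.camera(n); cv2.imwrite(f"pics/{n}0.png",p); np.save(f"pics/{n}0.npy",d)
    print(n,c)
E
```

```text
clock 0.0
joint_pos [-1.163   0.2414  0.0037  1.3352  0.      1.5708]
joint_vel [-0.0006 -0.0004 -0.0012 -0.0004  0.0016  0.0012]
tau [ 1.30000e-03 -3.72322e+01  2.52407e+01  1.70000e-02  3.00000e-04
 -0.00000e+00]
eef_pos [ 0.198  -0.4584  0.2027]
tool_rot [ 8.356e-01 -5.493e-01 -9.000e-04 -6.000e-04]
ft_force [-0.5986  0.3663  0.4008]
ft_torque [ 0.0381 -0.0032  0.0308]
grip_width 0.0856
scene {'vfov': 49.401490730814736, 'cx': 322.127899514967, 'cy': 236.50136018505606, 'R': array([[ 0.59954009, -0.80016182, -0.01710988],
       [-0.39959292, -0.28074463, -0.87264423],
       [ 0.69345309,  0.53002218, -0.48805666]]), 't': array([-0.30152231,  0.3403382 ,  0.80556707])}
top {'vfov': 42.89676725416025, 'cx': 318.2751323590655, 'cy': 235.27871184543662, 'R': array([[ 0.01889106, -0.99942538,  0.02814301],
       [-0.98675913, -0.023172  , -0.16052874],
       [ 0.16108863, -0.02473782, -0.98662987]]), 't': array([-0.03155435,  0.53625517,  1.247864  ])}
wrist {'vfov': 60.801123280997764, 'cx': 316.51406270123556, 'cy': 243.40840503489204, 'R': array([[ 0.39711127, -0.91776921, -0.00152479],
       [-0.87828456, -0.38050762,  0.28953442],
       [-0.26630597, -0.11363818, -0.95716639]]), 't': array([-0.499333  , -0.03772694,  0.37919149])}
```

View pics/scene0.png

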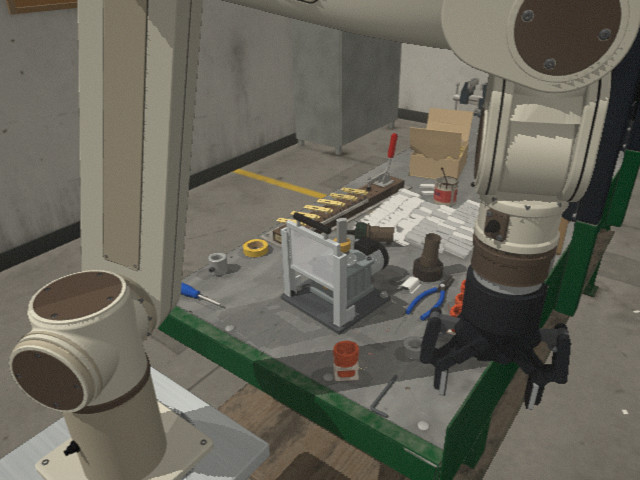

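View pics/top0.png

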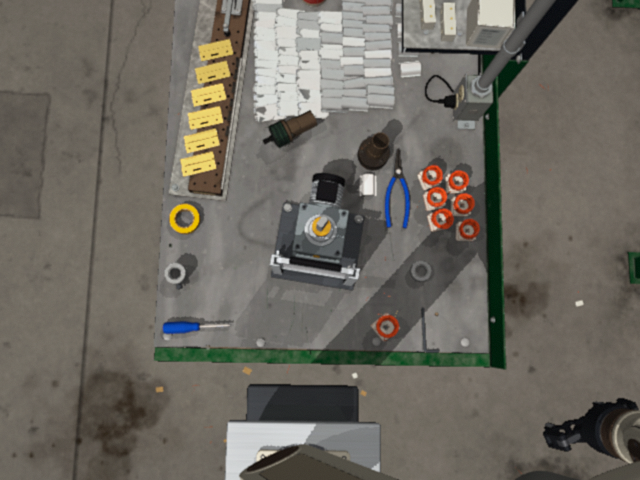

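View pics/wrist0.png

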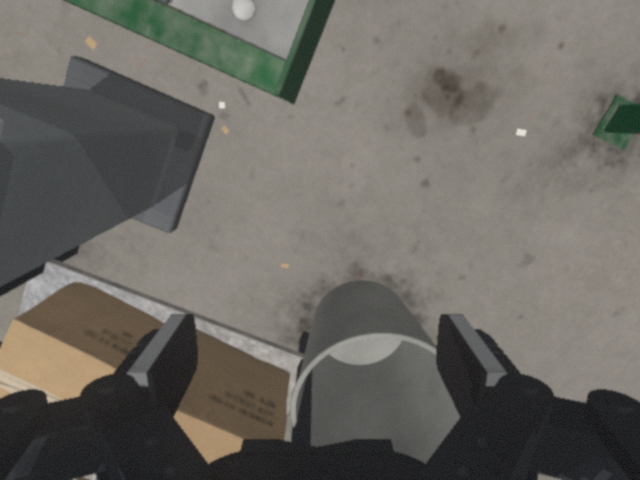

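The scene and top pictures show the stand at about top pixel (320,235). There is one ring on the left at (175,272) and one on the right at (421,271). I'll zoom in and measure.

```bash
cat > h.py <<'E'
import numpy as np,cv2
from workcell import bot
from scipy.spatial.transform import Rotation as Ro
def K(c):
    f=240/np.tan(np.radians(c['vfov']/2)); return f,c['cx'],c['cy']
def ray(c,u,v,z):
    f,cx,cy=K(c); R=np.array(c['R']);t=np.array(c['t'])
    o=-R.T@t; d=R.T@np.array([(u-cx)/f,(v-cy)/f,1]); return o+d*(z-o[2])/d[2]
def proj(c,X):
    f,cx,cy=K(c); p=np.array(c['R'])@np.array(X)+c['t']; return np.array([cx+f*p[0]/p[2],cy+f*p[1]/p[2]])
def cloud(c,d):
    f,cx,cy=K(c); v,u=np.mgrid[:480,:640]; P=np.stack([(u-cx)/f*d,(v-cy)/f*d,d],-1)
    return (P-np.array(c['t']))@np.array(c['R'])
E
python3 - <<'E'
from h import *
p=cv2.imread('pics/top0.png')
a=cv2.resize(p[150:300,260:380],None,fx=5,fy=5,interpolation=cv2.INTER_CUBIC)[:600]
cv2.imwrite('pics/z1.png',cv2.resize(p[165:295,250:390],None,fx=5,fy=5,interpolation=2)[:600,:800])
b=np.hstack([cv2.resize(p[245:300,150:205],(400,400),interpolation=2),cv2.resize(p[245:300,395:450],(400,400),interpolation=2)])
cv2.imwrite('pics/z2.png',b)
c=bot.get_calibration('top'); d=np.load('pics/top0.npy'); C=cloud(c,d)
for n,(u0,u1,v0,v1) in dict(L=(150,205,245,300),R=(395,450,245,300)).items():
    q=C[v0:v1,u0:u1].reshape(-1,3); z=q[:,2]; print(n,np.percentile(z,[5,50,90,97,99]))
    for h in(0.012,0.03):
        m=z>h
        if m.sum(): print(h,m.sum(),q[m].mean(0), q[m].min(0),q[m].max(0))
q=C[165:295,250:390]; 
for (u,v) in[(320,228),(285,205),(345,207),(310,255),(275,270),(357,270),(315,262)]: print((u,v),C[v,u].round(4))
E
```

```text
L [-8.02392194e-01  1.35296425e-04  2.67029033e-02  4.11858847e-02
  4.33169218e-02]
0.012 370 [0.44473431 0.26788058 0.07338439] [0.32873409 0.01175932 0.0127616 ] [0.47209594 0.29879635 1.31815229]
0.03 285 [0.44601042 0.26680986 0.08865123] [0.32873409 0.01175932 0.03011493] [0.47209594 0.29879635 1.31815229]
R [-4.67935475e-03  8.77146693e-06  6.03961288e-03  2.21607591e-02
  2.47886320e-02]
0.012 259 [ 0.46689027 -0.23881728  0.03589469] [ 0.32873409 -0.26461715  0.0123034 ] [0.49021515 0.01175932 1.31815229]
0.03 3 [0.32873409 0.01175932 1.31815229] [0.32873409 0.01175932 1.31815229] [0.32873409 0.01175932 1.31815229]
(320, 228) [ 0.529  -0.0198  0.1776]
(285, 205) [0.6074 0.0529 0.0111]
(345, 207) [ 0.6088 -0.0791 -0.001 ]
(310, 255) [ 0.4951 -0.0037  0.0381]
(275, 270) [0.4569 0.0671 0.0845]
(357, 270) [ 0.4505 -0.0907  0.1786]
(315, 262) [ 0.4584 -0.0107  0.2244]
```

View pics/z1.png

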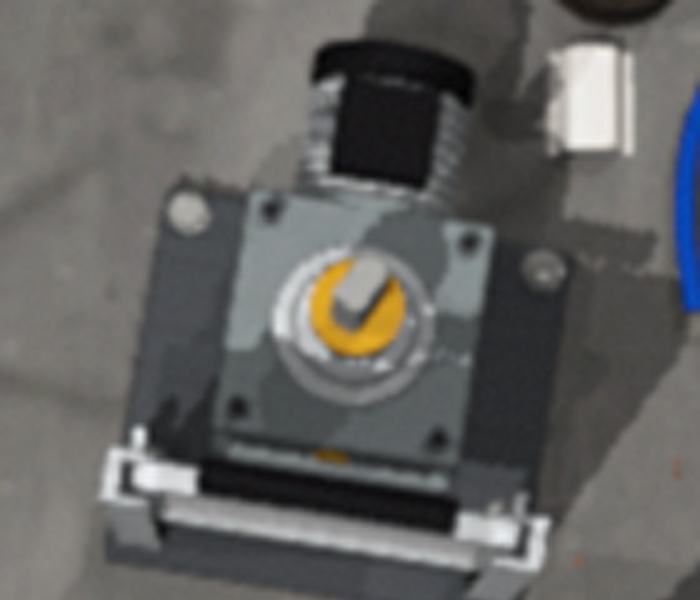

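View pics/z2.png

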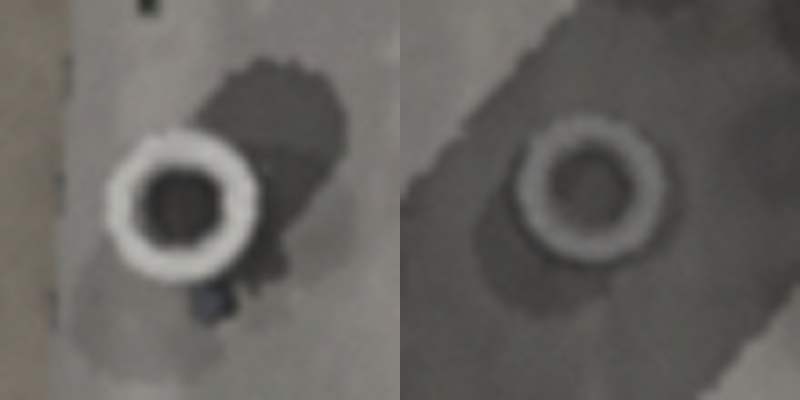

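```bash
python3 - <<'E'
from h import *
c=bot.get_calibration('top'); p=cv2.imread('pics/top0.png')
g=lambda x,y,z: ray(c,250+x/5-.4,165+y/5-.4,z)
hsv=cv2.cvtColor(p,cv2.COLOR_BGR2HSV)
m=cv2.inRange(hsv,(15,120,100),(35,255,255))[200:245,300:345]
v,u=np.nonzero(m); hull=cv2.convexHull(np.c_[u,v].astype(np.int32)); (x,y),r=cv2.minEnclosingCircle(hull); print('cup',x+300,y+200,r, ray(c,x+300,y+200,.140))
print('boss',g(353,325,.108))
a=g(200,475,.243);b=g(455,510,.243); print('bar',a,b,(a+b)/2, np.linalg.norm(a-b), np.degrees(np.arctan2(*(a-b)[:2])))
a=g(120,465,.175);b=g(535,533,.175); print('chan',a,b,(a+b)/2,np.linalg.norm(a-b),np.degrees(np.arctan2(*(a-b)[:2])))
a=g(188,212,.015);b=g(545,268,.015); print('bolts',a,b,np.linalg.norm(a-b),np.degrees(np.arctan2(*(a-b)[:2])))
# collar: bright ring top
k=lambda x,y,z:ray(c,150+x*55/400-.4,245+y*55/400-.4,z)
cc=k(183,206,.040); print('collar',cc); s=k(213,297,.020); print('screw',s, np.degrees(np.arctan2(*(s-cc)[1::-1])),np.linalg.norm((s-cc)[:2]))
E
```

```text
cup 321.0 226.19444465637207 9.671594619750977 [ 0.53925173 -0.02278034  0.14      ]
boss [ 0.53797669 -0.02223571  0.108     ]
bar [0.45947703 0.03473921 0.243     ] [ 0.44901811 -0.05580041  0.243     ] [ 0.45424757 -0.0105306   0.243     ] 0.09114171906126936 6.589462406085969
chan [0.47086109 0.06636198 0.175     ] [ 0.44859125 -0.09033481  0.175     ] [ 0.45972617 -0.01198641  0.175     ] 0.15827137994445295 8.088741987681932
bolts [0.60222788 0.04787108 0.015     ] [ 0.58120992 -0.10796595  0.015     ] 0.15724800356166152 7.6812101432872515
collar [0.45085102 0.27757887 0.04      ]
screw [0.42646979 0.27158836 0.02      ] -166.19577592564508 0.025106385544905956
```

```bash
cat >> h.py <<'E'
def state():
    o=bot.get_obs(); R=Ro.from_quat(o['tool_rot']).as_matrix()
    yaw=np.degrees(np.arctan2(R[1,0],R[0,0]))
    print('t%.2f'%o['clock'],'tcp',np.round(o['eef_pos'],4),'yaw%.2f'%yaw,'zax',np.round(R[:,2],4),'F',np.round(o['ft_force'],1),'T',np.round(o['ft_torque'],2),'w%.4f'%o['grip_width'],'j',np.round(o['joint_pos'],2))
    return o,R,yaw
def go(xyz,yaw,n):
    o,R,y=state(); P=np.array(o['eef_pos'])
    Rt=np.array([[np.cos(np.radians(yaw)),np.sin(np.radians(yaw)),0],[np.sin(np.radians(yaw)),-np.cos(np.radians(yaw)),0],[0,0,-1.]]) 
    w=Ro.from_matrix(R.T@Rt).as_rotvec()
    M=sum(R@Ro.from_rotvec(w*i/n).as_matrix() for i in range(n))
    s=np.linalg.solve(M,np.array(xyz)-P)
    print('x%d rows:'%n,np.round(np.r_[s/.025, np.degrees(w)/180/n],4).tolist())
E
python3 -c "
from h import *
print(bot.pinch_z);go([.455,-.011,.315],-7.7,24)"
```

```text
0.0187
t0.15 tcp [ 0.1981 -0.4585  0.2029] yaw-66.63 zax [-7.0e-04  1.5e-03 -1.0e+00] F [0.4 0.  0.2] T [ 0.03 -0.    0.06] w0.0855 j [-1.16  0.24  0.    1.34 -0.    1.57]
x24 rows: [-0.1336, -0.8892, -0.1866, -0.0, 0.0, -0.0136]
```

```bash

python3 -m inch '[[-0.13,-0.89,-0.4,0,0,-0.0136,-1],[-0.13,-0.89,-0.4,0,0,-0.0136,-1],[-0.13,-0.89,-0.4,0,0,-0.0136,-1],[-0.13,-0.89,-0.4,0,0,-0.0136,-1],[-0.13,-0.89,-0.4,0,0,-0.0136,-1],[-0.13,-0.89,-0.4,0,0,-0.0136,-1],[-0.13,-0.89,-0.4,0,0,-0.0136,-1],[-0.13,-0.89,-0.4,0,0,-0.0136,-1]]'
python3 -m inch '[[-0.13,-0.89,-0.16,0,0,-0.0136,-1],[-0.13,-0.89,-0.16,0,0,-0.0136,-1],[-0.13,-0.89,-0.16,0,0,-0.0136,-1],[-0.13,-0.89,-0.16,0,0,-0.0136,-1],[-0.13,-0.89,-0.16,0,0,-0.0136,-1],[-0.13,-0.89,-0.16,0,0,-0.0136,-1],[-0.13,-0.89,-0.16,0,0,-0.0136,-1],[-0.13,-0.89,-0.16,0,0,-0.0136,-1]]'
python3 -c "
from h import *
go([.455,-.011,.315],-7.7,8)"
```

```text
clock: 0.95
eef_pos: [0.3354, -0.3425, 0.2836]
tool_rot: [0.917, -0.398, -0.0, -0.0]
ft_force: [0.1, 0.4, -0.2]
grip_width: 0.0853
clock: 1.75
eef_pos: [0.4251, -0.1876, 0.3154]
tool_rot: [0.972, -0.237, -0.0, -0.0]
ft_force: [0.3, 1.4, -0.4]
grip_width: 0.0857
t1.75 tcp [ 0.4251 -0.1876  0.3154] yaw-27.36 zax [-8.e-04  4.e-04 -1.e+00] F [ 0.3  1.4 -0.4] T [-0.03 -0.02 -0.02] w0.0857 j [-0.42  0.15  0.18  1.6   0.    1.63]
x8 rows: [-0.1433, -0.8885, 0.0019, -0.0, 0.0, -0.0137]
```

```bash

python3 -m inch '[[-0.14,-0.88,0,0,0,-0.0136,-1],[-0.14,-0.88,0,0,0,-0.0136,-1],[-0.14,-0.88,0,0,0,-0.0136,-1],[-0.14,-0.88,0,0,0,-0.0136,-1],[-0.14,-0.88,0,0,0,-0.0136,-1],[-0.14,-0.88,0,0,0,-0.0136,-1],[-0.14,-0.88,0,0,0,-0.0136,-1],[-0.14,-0.88,0,0,0,-0.0136,-1]]'
python3 - <<'E'
from h import *
o,R,y=state()
c=bot.get_calibration('wrist'); p,d=bot.camera('wrist'); cv2.imwrite('pics/w1.png',p); np.save('pics/w1.npy',d)
import pickle; pickle.dump(c,open('pics/w1.pkl','wb'))
go([.455,-.011,.224],-7.7,8)
print(proj(c,[.539,-.0225,.192]),proj(c,[.539,-.0225,.14]),proj(c,[.455,-.011,.25]))
E
```

```text
clock: 2.55
eef_pos: [0.4551, -0.0129, 0.3152]
tool_rot: [0.998, -0.068, -0.0, 0.0]
ft_force: [-0.0, -0.1, 0.4]
grip_width: 0.0857
t2.55 tcp [ 0.4551 -0.0129  0.3152] yaw-7.78 zax [-9.e-04  0.e+00 -1.e+00] F [-0.  -0.1  0.4] T [ 0.01 -0.05  0.01] w0.0857 j [-0.03  0.13  0.16  1.6   0.    1.68]
t2.60 tcp [ 0.4551 -0.0102  0.3153] yaw-7.56 zax [-8.0e-04  2.6e-03 -1.0e+00] F [-0.8  0.7 -0.1] T [ 0.11 -0.04  0.  ] w0.0854 j [-0.02  0.13  0.16  1.6   0.    1.68]
x8 rows: [0.0004, 0.0048, 0.4563, -0.0001, 0.0, 0.0001]
[430.56946271 221.41665669] [414.45215616 206.98392934] [315.38703497 244.26783225]
```

View pics/w1.png

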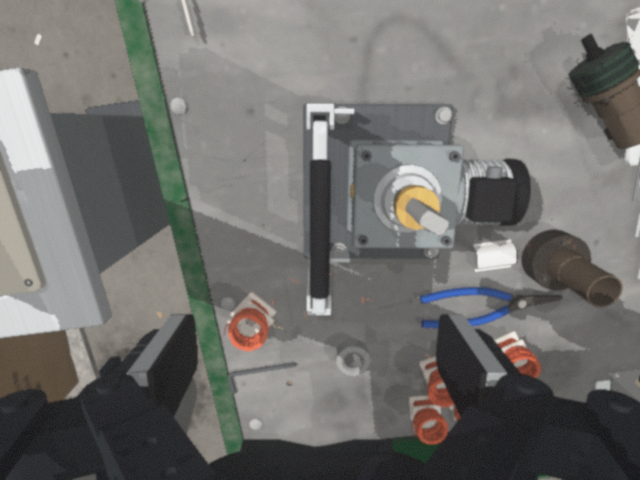

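```bash
python3 - <<'E'
from h import *
import pickle
c=pickle.load(open('pics/w1.pkl','rb')); p=cv2.imread('pics/w1.png')
cv2.imwrite('pics/w1z.png',cv2.resize(p[90:320,290:480],None,fx=2.6*1.2,fy=2.6,interpolation=2)) if 0 else cv2.imwrite('pics/w1z.png',np.hstack([cv2.resize(p[160:250,370:470],None,fx=6,fy=6,interpolation=2)]))
g=cv2.cvtColor(p,cv2.COLOR_BGR2GRAY)
for v in (170,190,228,260,290):
    r=np.nonzero(g[v,300:345]<60)[0]; print(v,r.min()+300,r.max()+300, ray(c,(r.min()+r.max())/2+300,v,.243).round(4))
r=np.nonzero(g[140:310,320]<60)[0]; print('v',r.min()+140,r.max()+140)
for v in(r.min()+140,r.max()+140): print(ray(c,320,v,.243))
hsv=cv2.cvtColor(p,cv2.COLOR_BGR2HSV); m=cv2.inRange(hsv,(15,120,100),(35,255,255))[180:235,385:450]
v,u=np.nonzero(m);(x,y),rr=cv2.minEnclosingCircle(np.c_[u,v].astype(np.int32)); print('cup',x+385,y+180,rr,ray(c,x+385,y+180,.14))
E
```

```text
170 311 329 [0.4636 0.0317 0.243 ]
190 311 329 [0.462 0.02  0.243]
228 311 329 [ 0.4589 -0.0032  0.243 ]
260 311 328 [ 0.4558 -0.0237  0.243 ]
290 311 328 [ 0.4531 -0.0439  0.243 ]
v 161 296
[0.46425172 0.03688566 0.243     ]
[ 0.45290591 -0.04805902  0.243     ]
cup 416.65151596069336 207.0 21.442062377929688 [ 0.54087158 -0.02276867  0.14      ]
```

View pics/w1z.png

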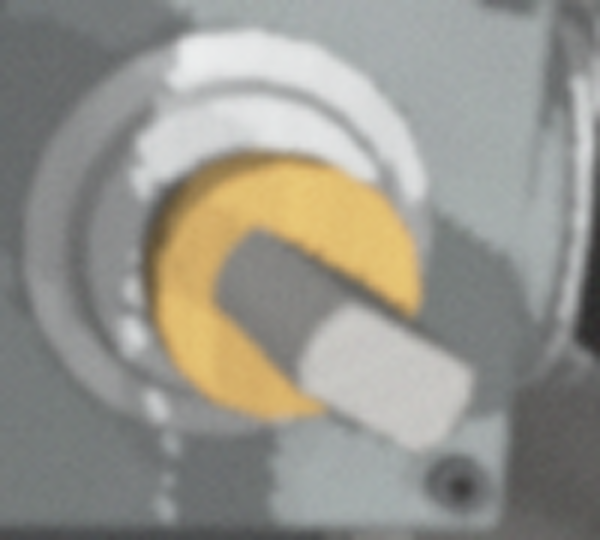

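```bash
python3 - <<'E'
from h import *
import pickle
c=pickle.load(open('pics/w1.pkl','rb'))
q=[ray(c,370+x/6-.4,160+y/6-.4,.192) for x,y in((345,310),(470,375),(415,445),(300,380))]
print(np.round(q,4),np.mean(q,0))
for a,b in((0,1),(3,2)):
    e=q[b]-q[a]; print('flat dir',np.degrees(np.arctan2(e[1],e[0])),np.linalg.norm(e))
for a,b in((0,3),(1,2)):
    e=q[b]-q[a]; print('normal',np.degrees(np.arctan2(e[1],e[0])),np.linalg.norm(e))
go([.457,-.011,.224],-7.7,8)
E
```

```text
[[ 0.5369 -0.0145  0.192 ]
 [ 0.5517 -0.0247  0.192 ]
 [ 0.5445 -0.0328  0.192 ]
 [ 0.5309 -0.0226  0.192 ]] [ 0.54100198 -0.0236502   0.192     ]
flat dir -34.74697894877796 0.017971020257118112
flat dir -36.91054448687161 0.017029745955067982
normal -126.62124378911543 0.010041794913413934
normal -131.59146394216538 0.010755990821988718
t2.60 tcp [ 0.4551 -0.0102  0.3153] yaw-7.56 zax [-8.0e-04  2.6e-03 -1.0e+00] F [-0.8  0.7 -0.1] T [ 0.11 -0.04  0.  ] w0.0854 j [-0.02  0.13  0.16  1.6   0.    1.68]
x8 rows: [0.0103, 0.0034, 0.4563, -0.0001, 0.0, 0.0001]
```

```bash

python3 -m inch '[[0.04,0.02,0.8,0,0,0,-1],[0.04,0,0.8,0,0,0,-1],[0,0,0.8,0,0,0,-1],[0,0,0.8,0,0,0,-1],[0,0,0.45,0,0,0,-0.3],[0,0,0,0,0,0,1],[0,0,0,0,0,0,1],[0,0,0,0,0,0,1]]'
python3 -c "
from h import *
state()"
```

```text
clock: 3.4
eef_pos: [0.458, -0.0147, 0.2255]
tool_rot: [0.998, -0.069, 0.001, -0.0]
ft_force: [0.9, -0.2, 0.4]
grip_width: 0.0283
t3.40 tcp [ 0.458  -0.0147  0.2255] yaw-7.89 zax [ 0.0021 -0.     -1.    ] F [ 0.9 -0.2  0.4] T [-0.07 -0.06  0.  ] w0.0283 j [-0.03  0.15 -0.05  1.37  0.    1.68]
```

```bash

python3 -m inch '[[0,0,0,0,0,0,1],[0,0,0,0,0,0,1],[0,0,0,0,0,0,1],[0,0,0,0,0,0,1],[0,0,0.2,0,0,0,1],[0,0,0.4,0,0,0,1],[0,0,0.4,0,0,0,1],[0,0,0.4,0,0,0,1]]'
python3 -c "
from h import *
state()"
```

```text
clock: 4.2
eef_pos: [0.4569, -0.0146, 0.1885]
tool_rot: [0.998, -0.069, -0.0, 0.0]
ft_force: [-2.3, 0.1, 6.2]
grip_width: -0.0
t4.20 tcp [ 0.4569 -0.0146  0.1885] yaw-7.88 zax [-4.e-04  0.e+00 -1.e+00] F [-2.3  0.1  6.2] T [0.01 0.31 0.05] w-0.0000 j [-0.03  0.16 -0.13  1.28  0.    1.68]
```

```bash

python3 - <<'E'
from h import *
p,d=bot.camera('scene'); cv2.imwrite('pics/s2.png',cv2.resize(p[150:370,220:480],None,fx=2.6,fy=2.6,interpolation=2))
p,d=bot.camera('wrist'); cv2.imwrite('pics/w2.png',p)
E
```

```text
(no output)
```

View pics/s2.png

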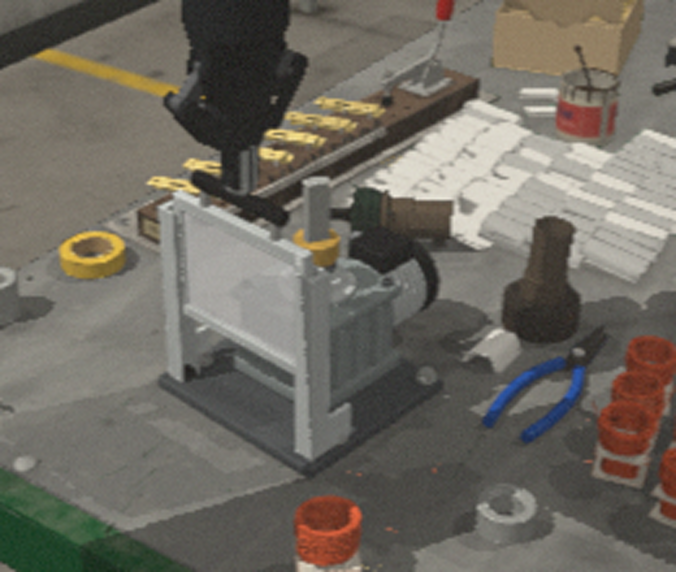

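View pics/w2.png

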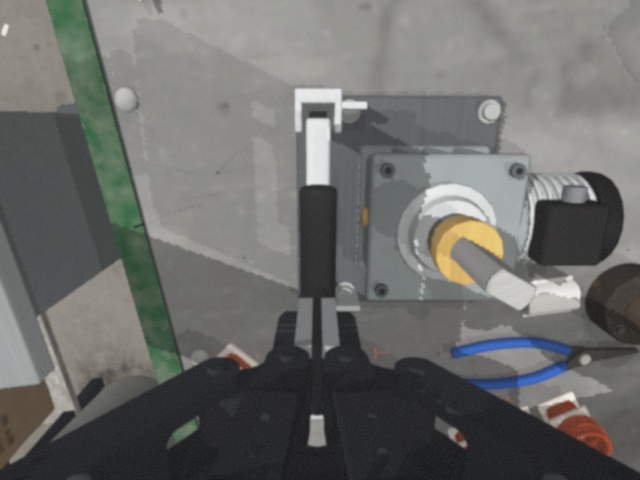

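The fingers are shut on top of the bar (wrist picture around (318,300)) and are pushing it straight down. The shield is partly down in its channels, so I'll keep pushing on the handle.

```bash

python3 -m inch '[[0,0,0.25,0,0,0,1],[0,0,0.25,0,0,0,1],[0,0,0.25,0,0,0,1],[0,0,0.25,0,0,0,1],[0,0,0.2,0,0,0,1],[0,0,0.1,0,0,0,1],[0,0,0,0,0,0,1],[0,0,0,0,0,0,1]]'
python3 -c "
from h import *
state()"
```

```text
clock: 5.1
eef_pos: [0.4573, -0.0146, 0.1564]
tool_rot: [0.998, -0.069, -0.0, 0.0]
ft_force: [-0.2, 0.9, 0.2]
grip_width: -0.0002
t5.10 tcp [ 0.4573 -0.0146  0.1564] yaw-7.88 zax [-3.e-04  0.e+00 -1.e+00] F [-0.2  0.9  0.2] T [-0.01 -0.01  0.04] w-0.0002 j [-0.03  0.19 -0.19  1.19 -0.    1.68]
```

```bash

python3 -m inch '[[0,0,0.1,0,0,0,1],[0,0,0.1,0,0,0,1],[0,0,0.06,0,0,0,1],[0,0,0.04,0,0,0,1],[0,0,0.04,0,0,0,1],[0,0,0,0,0,0,1],[0,0,0,0,0,0,1],[0,0,0,0,0,0,1]]'
python3 -c "
from h import *
state()"
```

```text
clock: 5.9
eef_pos: [0.4575, -0.0146, 0.1484]
tool_rot: [0.998, -0.069, 0.0, -0.0]
ft_force: [1.7, -0.3, 2.1]
grip_width: -0.0
t5.90 tcp [ 0.4575 -0.0146  0.1484] yaw-7.88 zax [ 6.e-04 -0.e+00 -1.e+00] F [ 1.7 -0.3  2.1] T [-0.06 -0.28 -0.02] w-0.0000 j [-0.03  0.19 -0.21  1.17 -0.    1.68]
```

```bash

python3 -m inch '[[0,0,0.04,0,0,0,1],[0,0,0.04,0,0,0,1],[0,0,0.04,0,0,0,1],[0,0,0.04,0,0,0,1],[0,0,0,0,0,0,1],[0,0,0,0,0,0,1],[0,0,0,0,0,0,1],[0,0,0,0,0,0,1]]'
python3 -c "
from h import *
state()"
```

```text
clock: 6.7
eef_pos: [0.4572, -0.0146, 0.1443]
tool_rot: [0.998, -0.069, -0.0, 0.0]
ft_force: [2.7, 0.2, 1.5]
grip_width: 0.0001
t6.70 tcp [ 0.4572 -0.0146  0.1443] yaw-7.88 zax [-1.e-04 -0.e+00 -1.e+00] F [2.7 0.2 1.5] T [-0.02 -0.46  0.02] w0.0001 j [-0.03  0.19 -0.21  1.16 -0.    1.68]
```

```bash

python3 - <<'E'
from h import *
c=bot.get_calibration('wrist');p,d=bot.camera('wrist'); cv2.imwrite('pics/w3.png',p)
c2=bot.get_calibration('scene');p2,d2=bot.camera('scene'); cv2.imwrite('pics/s3.png',cv2.resize(p2[170:330,240:440],None,fx=4,fy=4,interpolation=2)[:600])
print(proj(c,[.457,-.011,.143]),proj(c2,[.457,-.011,.143]))
E
```

```text
[314.221551   282.10593094] [311.57250094 254.45683813]
```

View pics/w3.png

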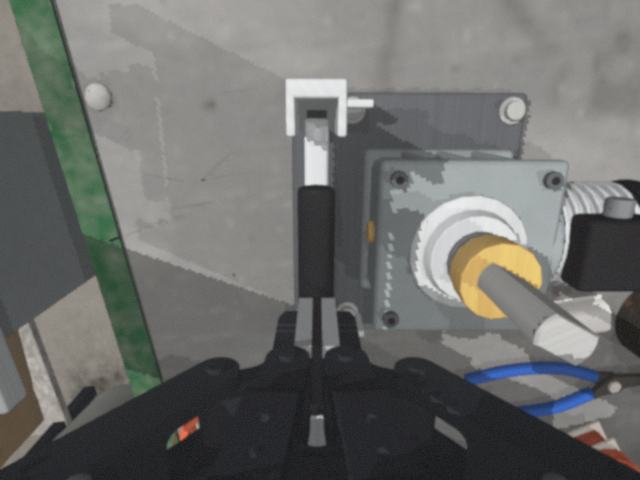

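View pics/s3.png

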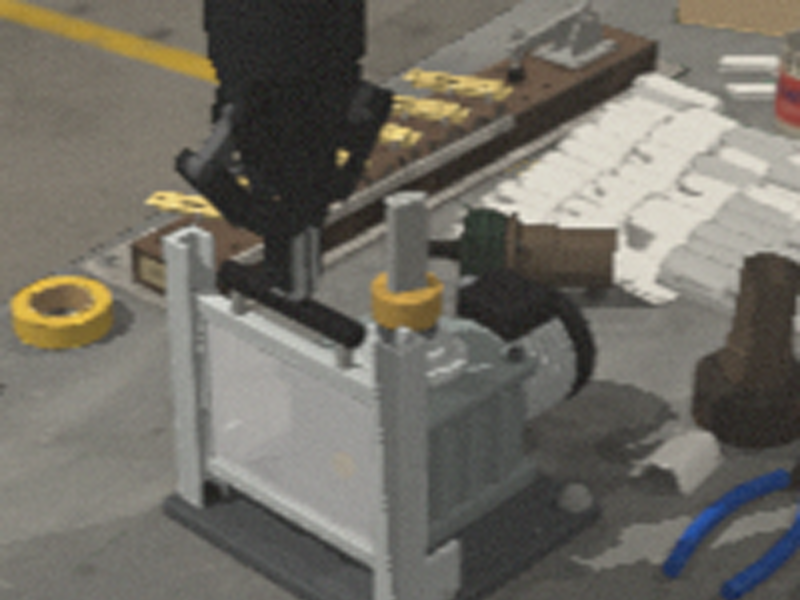

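```bash

python3 - <<'E'
from h import *
for n in('scene','top'):
    c=bot.get_calibration(n);p,d=bot.camera(n);C=cloud(c,d)
    cv2.imwrite(f'pics/{n}4.png',p)
    m=(C[...,0]>.44)&(C[...,0]<.475)&(abs(C[...,1]+.011)<.06)&(C[...,2]>.09)&(C[...,2]<.3)
    for lo in np.arange(-.06,.05,.01):
        k=m&(C[...,1]>lo)&(C[...,1]<lo+.01); z=C[...,2][k]
        if k.sum(): print(n,round(lo,3),k.sum(),np.percentile(z,[50,80,95,100]).round(4))
    k=m; 
c=bot.get_calibration('scene')
# channel tops vs bar
for z in(.143,.153,.163): print(z,[proj(c,[.457+s*.038*.134,-.0114+s*.038*.99,z]).round(1) for s in(-1,0,1)])
state()
E
```

```text
scene -0.06 147 [0.1401 0.1642 0.1707 0.1725]
scene -0.05 118 [0.1299 0.1658 0.171  0.2999]
scene -0.04 324 [0.2447 0.2675 0.277  0.2857]
scene -0.03 542 [0.2096 0.2561 0.2836 0.2904]
scene -0.02 184 [0.161  0.2    0.2382 0.2417]
scene -0.01 149 [0.1441 0.2242 0.2394 0.2445]
scene 0.0 115 [0.1333 0.1656 0.1726 0.2426]
scene 0.01 116 [0.1322 0.1622 0.1711 0.1725]
scene 0.02 111 [0.1365 0.163  0.1712 0.1731]
scene 0.03 84 [0.1235 0.1443 0.1686 0.1709]
scene 0.04 82 [0.1176 0.1372 0.1452 0.1687]
top 0.04 12 [0.1448 0.1467 0.1482 0.1497]
0.143 [array([325.3, 261.4]), array([311.7, 254.5]), array([298.8, 248. ])]
0.153 [array([325.2, 257. ]), array([311.6, 250.2]), array([298.6, 243.8])]
0.163 [array([325.1, 252.6]), array([311.5, 245.9]), array([298.4, 239.5])]
t6.90 tcp [ 0.4572 -0.0146  0.1443] yaw-7.88 zax [-1.e-04  0.e+00 -1.e+00] F [ 1.8 -0.6  1.8] T [-0.02 -0.46  0.04] w0.0000 j [-0.03  0.19 -0.21  1.16  0.    1.68]
```

```bash

python3 - <<'E'
from h import *
import pickle
for n in('w1','wrist0'):
    if n=='w1': c=pickle.load(open('pics/w1.pkl','rb')); d=np.load('pics/w1.npy')
    else: continue
    C=cloud(c,d)
    for nm,(u,v) in dict(bench=(250,200),bench2=(220,100),plate=(400,115),case=(370,160),shafttop=(434,222),bar=(320,230),cup=(405,215)).items(): print(nm,C[v,u].round(4))
c=bot.get_calibration('wrist'); p,d=bot.camera('wrist'); C=cloud(c,d); np.save('pics/w4.npy',d)
for nm,(u,v) in dict(bench=(200,150),bench2=(130,250),bar=(317,230),fingL=(305,310),fingR=(330,310),case=(390,300),shafttop=(560,335)).items(): print(nm,C[v,u].round(4))
c=bot.get_calibration('top'); d=np.load('pics/top0.npy'); C=cloud(c,d)
for u,v in((250,290),(240,150),(400,300)): print('top bench',C[v,u].round(4))
c=bot.get_calibration('scene'); d=np.load('pics/scene0.npy'); C=cloud(c,d)
for u,v in((300,340),(260,310),(238,280)): print('scene bench',C[v,u].round(4))
E
```

```text
bench [ 3.735e-01 -2.090e-02 -3.000e-04]
bench2 [3.609e-01 9.550e-02 2.000e-04]
plate [0.5575 0.0524 0.0109]
case [0.5105 0.0169 0.0918]
shafttop [ 0.5417 -0.0236  0.1911]
bar [ 0.4582 -0.0097  0.2233]
cup [ 0.5304 -0.0284  0.14  ]
bench [3.779e-01 4.870e-02 3.000e-04]
bench2 [ 0.305  -0.0207  0.0009]
bar [0.4625 0.0209 0.1729]
fingL [ 0.455  -0.0035  0.1859]
fingR [ 0.4635 -0.0048  0.1857]
case [ 0.4964 -0.048   0.0942]
shafttop [ 0.5386 -0.0209  0.1928]
top bench [ 0.4215  0.1233 -0.0017]
top bench [0.7296 0.1559 0.0094]
top bench [ 0.4067 -0.2006 -0.0013]
scene bench [ 0.37   -0.0445 -0.0013]
scene bench [ 0.3959  0.0875 -0.0014]
scene bench [0.4483 0.2058 0.0015]
```

```bash

python3 - <<'E'
from h import *
c=bot.get_calibration('wrist'); p,d=bot.camera('wrist'); C=cloud(c,d)
for u in(303,318,330):
  for v in range(285,345,6): print(u,v,C[v,u].round(4),p[v,u])
o=bot.get_obs(); R=Ro.from_quat(o['tool_rot']).as_matrix()
print('cam in tool', R.T@(-np.array(c['R']).T@c['t']-o['eef_pos']))
print(proj(c,o['eef_pos']))
E
```

```text
303 285 [ 0.4541 -0.0008  0.1698] [49 47 48]
303 291 [ 0.4538 -0.0029  0.1705] [47 47 49]
303 297 [ 0.4534 -0.0057  0.1697] [72 70 72]
303 303 [ 0.4541 -0.0033  0.1804] [118 117 117]
303 309 [ 0.4543 -0.0032  0.1854] [121 120 118]
303 315 [ 0.4545 -0.003   0.1904] [121 120 118]
303 321 [ 0.4546 -0.0031  0.1945] [117 115 114]
303 327 [ 0.4546 -0.0036  0.1976] [122 122 121]
303 333 [ 0.4548 -0.0032  0.2024] [121 120 119]
303 339 [ 0.455  -0.0029  0.2064] [114 114 112]
318 285 [ 0.4598 -0.0013  0.1705] [46 46 45]
318 291 [ 0.4596 -0.0029  0.1724] [44 44 43]
318 297 [ 0.4592 -0.0058  0.1713] [46 47 46]
318 303 [ 0.4594 -0.0043  0.1799] [39 37 41]
318 309 [ 0.4594 -0.0042  0.185 ] [39 41 43]
318 315 [ 0.4594 -0.0039  0.1901] [40 37 39]
318 321 [ 0.4595 -0.0034  0.1953] [40 37 38]
318 327 [ 0.4594 -0.0037  0.1988] [43 41 44]
318 333 [ 0.4593 -0.0041  0.2018] [36 38 39]
318 339 [ 0.4593 -0.0043  0.2051] [41 40 41]
330 285 [ 0.4643 -0.0031  0.1676] [39 38 38]
330 291 [ 0.464  -0.005   0.1689] [45 43 42]
330 297 [ 0.4637 -0.0076  0.1686] [71 69 69]
330 303 [ 0.4637 -0.0045  0.1807] [120 119 117]
330 309 [ 0.4636 -0.0042  0.1861] [122 120 120]
330 315 [ 0.4634 -0.0044  0.1902] [120 118 117]
330 321 [ 0.4633 -0.0045  0.1942] [124 123 121]
330 327 [ 0.4631 -0.005   0.1973] [116 116 115]
330 333 [ 0.463  -0.0045  0.202 ] [121 120 119]
330 339 [ 0.4629 -0.0042  0.206 ] [119 119 117]
cam in tool [ 0.00022353 -0.07375531 -0.17030634]
[315.82500206 290.47388924]
```

```bash

python3 - <<'E'
from h import *
import pickle
R=np.array([[ 0.39711127, -0.91776921, -0.00152479],[-0.87828456, -0.38050762,  0.28953442],[-0.26630597, -0.11363818, -0.95716639]]);t=np.array([-0.499333  , -0.03772694,  0.37919149])
print(-R.T@t-[.198,-.4584,.2027])
c=pickle.load(open('pics/w1.pkl','rb')); print(-np.array(c['R']).T@c['t']-[.4551,-.0129,.3152])
d=np.load('pics/w1.npy');C=cloud(c,d)
p=cv2.imread('pics/w1.png')
for (u,v) in((180,330),(170,345),(455,330),(465,345),(480,360)): print(C[v,u].round(4)-[.4551,-.0129,.3152],p[v,u])
c=bot.get_calibration('scene'); o=bot.get_obs()
for dz in(0,.01,.02,.03,.04): print(dz,(proj(c,np.array(o['eef_pos'])+[0,0,dz])-[240,170])*4)
E
```

```text
[0.06813673 0.02886279 0.17041122]
[0.01038399 0.07303619 0.17033014]
[-0.0409  0.0159  0.0548] [42 43 43]
[-0.0401  0.0168  0.0655] [37 37 40]
[0.0447 0.0048 0.0558] [39 40 40]
[0.045  0.0044 0.0641] [41 42 43]
[0.046  0.0049 0.0729] [114 113 111]
0 [292.04058943 337.64188525]
0.01 [291.52583147 320.45756659]
0.02 [291.00621713 303.11112578]
0.03 [290.48167735 285.60025766]
0.04 [289.95214177 267.9226132 ]
```

```bash

python3 -m inch '[[0,0,0.15,0,0,0,1],[0,0,0.15,0,0,0,1],[0,0,0.15,0,0,0,1],[0,0,0.15,0,0,0,1],[0,0,0.12,0,0,0,1],[0,0,0.08,0,0,0,1],[0,0,0.04,0,0,0,1],[0,0,0,0,0,0,1]]'
python3 -c "
from h import *
state()"
```

```text
clock: 7.8
eef_pos: [0.457, -0.0146, 0.123]
tool_rot: [0.998, -0.069, -0.0, 0.0]
ft_force: [2.1, -0.7, 1.4]
grip_width: 0.0002
t7.80 tcp [ 0.457  -0.0146  0.123 ] yaw-7.88 zax [-7.e-04  0.e+00 -1.e+00] F [ 2.1 -0.7  1.4] T [-0.01 -0.27 -0.02] w0.0002 j [-0.03  0.21 -0.25  1.11  0.    1.68]
```

```bash

python3 -m inch '[[0,0,0.05,0,0,0,1],[0,0,0.04,0,0,0,1],[0,0,0.04,0,0,0,1],[0,0,0.04,0,0,0,1],[0,0,0,0,0,0,1],[0,0,0,0,0,0,1],[0,0,0,0,0,0,1],[0,0,0,0,0,0,1]]'
python3 - <<'E'
from h import *
state()
c=bot.get_calibration('wrist'); p,d=bot.camera('wrist'); C=cloud(c,d); cv2.imwrite('pics/w5.png',p)
for v in (200,220,250,270,285): print(C[v,305:332:4,2].round(4))
E
```

```text
clock: 8.6
eef_pos: [0.4573, -0.0146, 0.122]
tool_rot: [0.998, -0.069, 0.001, -0.0]
ft_force: [-6.2, 0.9, 22.0]
grip_width: 0.0002
t8.60 tcp [ 0.4573 -0.0146  0.122 ] yaw-7.88 zax [ 2.1e-03 -1.0e-04 -1.0e+00] F [-6.2  0.9 22. ] T [ 0.04  1.34 -0.02] w0.0002 j [-0.03  0.21 -0.25  1.1  -0.    1.68]
[0.1492 0.1486 0.1493 0.1497 0.15   0.1479 0.1473]
[0.1487 0.1491 0.1493 0.1491 0.1499 0.1485 0.1474]
[0.1484 0.1494 0.1487 0.1512 0.1491 0.1495 0.1477]
[0.1489 0.1498 0.1498 0.149  0.1492 0.15   0.1472]
[0.147  0.1505 0.1496 0.1488 0.1496 0.1493 0.1484]
```

The depth reading puts the bar top at 0.150, and the push force reached 22 N, so the shield is fully down. The shut fingertips sit about 28 mm behind the reported TCP, and I'll allow for that from here on.

```bash

python3 -m inch '[[0,0,-0.5,0,0,0,1],[0,0,-0.9,0,0,0,1],[0,0,-0.9,0,0,-0.04,1],[0,0,-0.7,0,0,-0.04,0],[0,0,0,0,0,-0.042,-1],[0,0,0,0,0,-0.042,-1],[0,0,0,0,0,-0.042,-1],[0,0,0,0,0,-0.042,-1]]'
python3 - <<'E'
from h import *
go([.541,-.0232,.19],53.5,4)
E
```

```text
clock: 9.45
eef_pos: [0.4558, -0.0145, 0.1931]
tool_rot: [0.948, 0.318, -0.002, -0.001]
ft_force: [-0.2, 0.5, -0.4]
grip_width: 0.0721
t9.45 tcp [ 0.4558 -0.0145  0.1931] yaw37.07 zax [-3.3e-03  2.0e-04 -1.0e+00] F [-0.2  0.5 -0.4] T [0.   0.02 0.03] w0.0721 j [-0.03  0.16 -0.12  1.29  0.    0.89]
x4 rows: [0.5632, 0.6488, 0.0293, -0.0002, 0.0002, -0.0228]
```

```bash

python3 -m inch '[[0.56,0.65,0.02,0,0,-0.0228,-1],[0.56,0.65,0.02,0,0,-0.0228,-1],[0.56,0.65,0.02,0,0,-0.0228,-1],[0.56,0.65,0.02,0,0,-0.0228,-1],[0,0,0.8,0,0,0,-1],[0,0,0.8,0,0,0,-1],[0,0,0.8,0,0,0,-1],[0,0,0.2,0,0,0,-1]]'
python3 - <<'E'
from h import *
go([.541,-.0232,.125],53.5,4)
c=bot.get_calibration('wrist'); p,d=bot.camera('wrist'); C=cloud(c,d); cv2.imwrite('pics/w6.png',p)
E
```

```text
clock: 10.25
eef_pos: [0.539, -0.0239, 0.1236]
tool_rot: [0.894, 0.448, -0.003, -0.002]
ft_force: [-1.2, -0.3, 0.4]
grip_width: 0.0856
t10.25 tcp [ 0.539  -0.0239  0.1236] yaw53.18 zax [-7.9e-03  4.0e-04 -1.0e+00] F [-1.2 -0.3  0.4] T [ 0.02  0.04 -0.01] w0.0856 j [-0.04  0.37 -0.03  1.18  0.    0.6 ]
x4 rows: [0.0171, 0.0117, -0.0142, -0.0005, 0.0004, -0.0005]
```

View pics/w6.png

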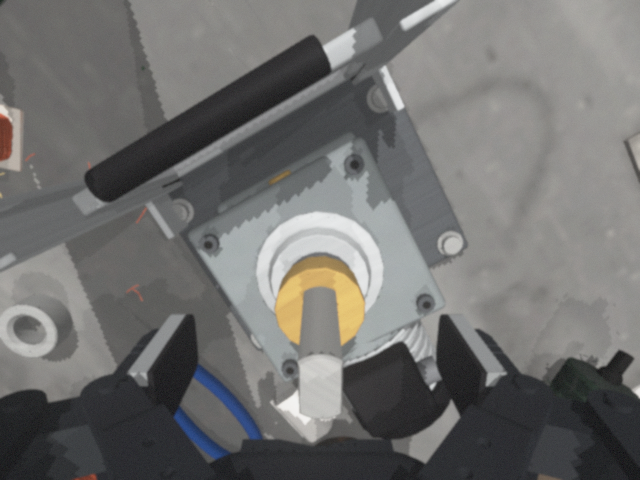

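The picture shows the upright shaft at (322,340), centred between the open pads, with its narrow width across the jaws. I'll close on it.

```bash

python3 -m inch '[[0.04,0.04,0,0,0,0,0],[0,0,0,0,0,0,1],[0,0,0,0,0,0,1],[0,0,0,0,0,0,1],[0,0,0,0,0,0,1],[0,0,0,0,0,0,1],[0,0,0,0,0,0,1],[0,0,0,0,0,0,1]]'
python3 - <<'E'
from h import *
state()
c=bot.get_calibration('wrist'); p,d=bot.camera('wrist'); C=cloud(c,d); cv2.imwrite('pics/w7.png',p)
E
```

```text
clock: 11.1
eef_pos: [0.5429, -0.0253, 0.1279]
tool_rot: [0.894, 0.447, -0.001, 0.001]
ft_force: [-3.4, -3.5, 4.4]
grip_width: 0.0122
t11.10 tcp [ 0.5429 -0.0253  0.1279] yaw53.14 zax [-5.0e-04 -2.6e-03 -1.0e+00] F [-3.4 -3.5  4.4] T [-0.66  0.59  0.18] w0.0122 j [-0.04  0.37 -0.02  1.18 -0.    0.6 ]
```

View pics/w7.png

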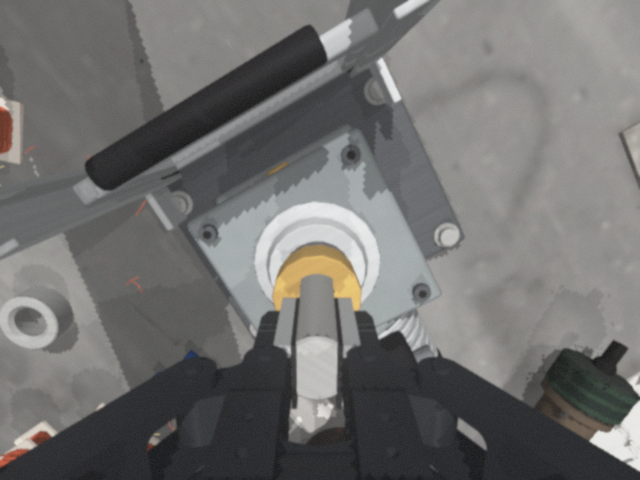

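```bash

python3 -m inch '[[0,0,0,0,0,0.02,1],[0,0,0,0,0,0.042,1],[0,0,0,0,0,0.045,1],[0,0,0,0,0,0.045,1],[0,0,0,0,0,0.045,1],[0,0,0,0,0,0.045,1],[0,0,0,0,0,0.045,1],[0,0,0,0,0,0.045,1]]'
python3 -m inch '[[0,0,0,0,0,0.006,1],[0,0,0,0,0,0,1],[0,0,0,0,0,0,1],[0,0,0,0,0,0,1],[0,0,0,0,0,0,1],[0,0,0,0,0,0,1],[0,0,0,0,0,0,1],[0,0,0,0,0,0,1]]'
python3 - <<'E'
from h import *
state()
c=bot.get_calibration('wrist'); p,d=bot.camera('wrist'); C=cloud(c,d); cv2.imwrite('pics/w8.png',p)
np.save('pics/w8.npy',d)
import pickle; pickle.dump(c,open('pics/w8.pkl','wb'))
E
```

```text
clock: 11.95
eef_pos: [0.541, -0.026, 0.1279]
tool_rot: [0.998, -0.061, -0.002, 0.002]
ft_force: [-9.1, -5.7, 7.6]
grip_width: 0.0121
clock: 12.75
eef_pos: [0.541, -0.026, 0.1279]
tool_rot: [0.998, -0.068, -0.002, 0.002]
ft_force: [-8.4, -5.3, 7.6]
grip_width: 0.0122
t12.75 tcp [ 0.541  -0.026   0.1279] yaw-7.76 zax [-0.0039 -0.0038 -1.    ] F [-8.4 -5.3  7.6] T [-1.    1.35  0.06] w0.0122 j [-0.05  0.37 -0.02  1.19 -0.    1.66]
```

View pics/w8.png

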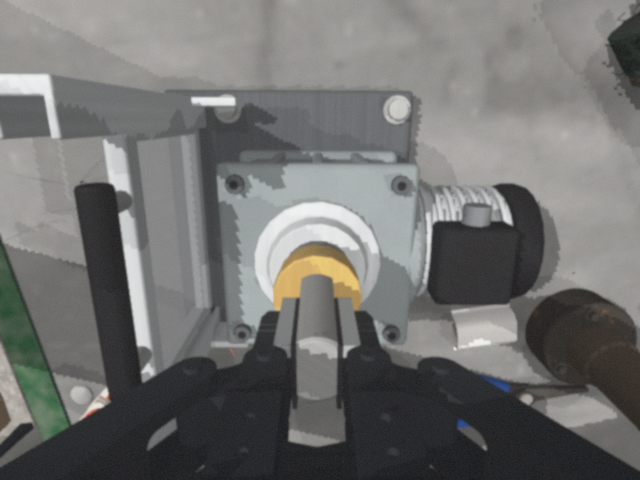

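Pinched at 12.2 mm, so the pads are on the flats. In the picture the case edges are square to the jaws, so a flat now faces the front. I'll release, rise and check.

```bash

python3 -m inch '[[0,0,0,0,0,0,-1],[0,0,0,0,0,0,-1],[0,0,0,0,0,0,-1],[0,0,0,0,0,0,-1],[0,0,-0.6,0,0,0,-1],[0,0,-0.9,0,0,0,-1],[0,0,-0.9,0,0,0,-1],[0,0,-0.9,0,0,0,-1]]'
python3 - <<'E'
from h import *
import pickle
o,R,y=state()
c=bot.get_calibration('wrist'); p,d=bot.camera('wrist'); C=cloud(c,d); cv2.imwrite('pics/w9.png',p)
np.save('pics/w9.npy',d); pickle.dump(c,open('pics/w9.pkl','wb'))
L=(C-o['eef_pos'])@R
for v in range(300,350,5): print(v,L[v,180].round(4),L[v,190].round(4),L[v,460].round(4),p[v,190],p[v,180])
E
```

```text
clock: 13.6
eef_pos: [0.5436, -0.0236, 0.2103]
tool_rot: [0.998, -0.067, -0.0, -0.0]
ft_force: [0.2, 0.8, -0.8]
grip_width: 0.0856
t13.60 tcp [ 0.5436 -0.0236  0.2103] yaw-7.65 zax [-3.e-04  2.e-04 -1.e+00] F [ 0.2  0.8 -0.8] T [-0.02 -0.05  0.01] w0.0856 j [-0.04  0.33  0.14  1.38  0.    1.66]
300 [-0.0836  0.0325  0.0604] [-0.0832  0.0404  0.0776] [0.1406 0.0949 0.1959] [129 130 129] [49 50 48]
305 [-0.0841  0.0361  0.0608] [-0.0802  0.0394  0.0677] [0.147  0.1075 0.2113] [131 130 128] [49 49 48]
310 [-0.0844  0.0395  0.0609] [-0.08    0.0421  0.0662] [0.147  0.1124 0.2099] [90 88 87] [48 46 49]
315 [-0.0455 -0.0109 -0.0459] [-0.0424 -0.0106 -0.0452] [ 0.0484 -0.011  -0.046 ] [45 47 44] [112 111 111]
320 [-0.0444 -0.0109 -0.0493] [-0.0421 -0.0094 -0.0464] [ 0.0471 -0.0112 -0.05  ] [36 35 34] [113 112 110]
325 [-0.0433 -0.0109 -0.0528] [-0.0422 -0.0077 -0.0468] [ 0.0463 -0.0107 -0.0523] [39 37 40] [50 50 48]
330 [-0.0426 -0.0104 -0.0552] [-0.0425 -0.0055 -0.0463] [ 0.0453 -0.0106 -0.0555] [38 38 38] [39 37 38]
335 [-0.0423 -0.0093 -0.0563] [-0.0425 -0.004  -0.0469] [ 0.0441 -0.0108 -0.0589] [41 36 40] [42 39 41]
340 [-0.0425 -0.0076 -0.0564] [-0.0425 -0.0024 -0.0474] [ 0.043  -0.011  -0.0622] [39 37 39] [36 38 35]
345 [-0.0425 -0.0061 -0.0569] [-0.0422 -0.0013 -0.0487] [ 0.0428 -0.0099 -0.0631] [37 35 36] [34 36 34]
```

View pics/w9.png

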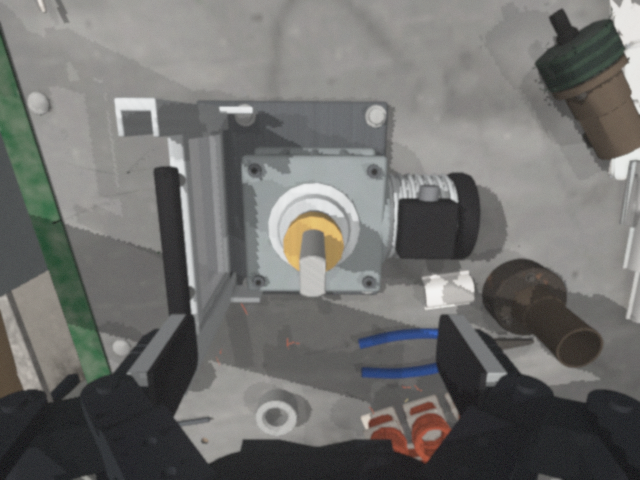

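```bash

python3 - <<'E'
from h import *
import pickle
c=pickle.load(open('pics/w9.pkl','rb'));d=np.load('pics/w9.npy');C=cloud(c,d);p=cv2.imread('pics/w9.png')
m=(abs(C[...,2]-.192)<.004)&(np.hypot(C[...,0]-.541,C[...,1]+.023)<.03)
m=cv2.morphologyEx(m.astype(np.uint8),cv2.MORPH_OPEN,np.ones((3,3)))
ct,_=cv2.findContours(m,0,2); k=max(ct,key=cv2.contourArea); P=np.array([ray(c,u,v,.192)[:2] for u,v in k[:,0]])
q=C[m>0]; print(q.mean(0),m.sum())
r=cv2.minAreaRect((P*1e5).astype(np.float32)); print(np.array(r[0])/1e5,np.array(r[1])/1e5,r[2])
hsv=cv2.cvtColor(p,cv2.COLOR_BGR2HSV); mm=cv2.inRange(hsv,(15,120,100),(35,255,255))[200:280,270:360]
v,u=np.nonzero(mm);(x,y),rr=cv2.minEnclosingCircle(np.c_[u,v].astype(np.int32)); print('cup',x+270,y+200,rr,ray(c,x+270,y+200,.14))
m=np.isin(np.arange(480)[:,None],range(160,330))&(abs(C[...,2]-.143)<.012)&(abs(C[...,0]-.457)<.02)
ys=C[m]; print('bar',ys.mean(0),np.polyfit(ys[:,1],ys[:,0],1), np.degrees(np.arctan(np.polyfit(ys[:,1],ys[:,0],1)[0])))
go([.4508,.2776,.20],104,24)
E
```

```text
[ 0.54186292 -0.02319039  0.19183974] 1069
[ 0.54174961 -0.02318411] [0.02219844 0.01281473] 82.73027038574219
cup 312.9759063720703 243.960205078125 29.108341217041016 [ 0.54184389 -0.0228315   0.14      ]
bar [ 0.46003086 -0.00702652  0.14792609] [0.13658229 0.46099056] 7.777464687722233
t13.65 tcp [ 0.5458 -0.0237  0.2146] yaw-7.65 zax [ 6.9e-03 -2.0e-04 -1.0e+00] F [0.8 0.6 3.3] T [ 0.01 -0.04 -0.04] w0.0852 j [-0.04  0.32  0.15  1.39  0.    1.66]
x24 rows: [0.2943, -0.5456, 0.025, 0.0001, -0.0001, -0.0258]
```

```bash

python3 - <<'E'
from h import *
go([.4508,.2776,.18],104,16)
E

```

```text
t13.65 tcp [ 0.5458 -0.0237  0.2146] yaw-7.65 zax [ 6.9e-03 -2.0e-04 -1.0e+00] F [0.8 0.6 3.3] T [ 0.01 -0.04 -0.04] w0.0852 j [-0.04  0.32  0.15  1.39  0.    1.66]
x16 rows: [0.4244, -0.8271, 0.0874, 0.0001, -0.0001, -0.0388]
```

```bash

python3 -m inch '[[0.42,-0.82,0,0,0,-0.0388,-1],[0.42,-0.82,0,0,0,-0.0388,-1],[0.42,-0.82,0,0,0,-0.0388,-1],[0.42,-0.82,0,0,0,-0.0388,-1],[0.42,-0.82,0,0,0,-0.0388,-1],[0.42,-0.82,0,0,0,-0.0388,-1],[0.42,-0.82,0,0,0,-0.0388,-1],[0.42,-0.82,0,0,0,-0.0388,-1]]'
python3 -m inch '[[0.42,-0.82,0,0,0,-0.0388,-1],[0.42,-0.82,0,0,0,-0.0388,-1],[0.42,-0.82,0.1,0,0,-0.0388,-1],[0.42,-0.82,0.2,0,0,-0.0388,-1],[0.42,-0.82,0.3,0,0,-0.0388,-1],[0.42,-0.82,0.3,0,0,-0.0388,-1],[0.42,-0.82,0.3,0,0,-0.0388,-1],[0.42,-0.82,0.2,0,0,-0.0388,-1]]'
python3 - <<'E'
from h import *
import pickle
bot.camera('top')
o,R,y=state()
c=bot.get_calibration('wrist'); p,d=bot.camera('wrist'); C=cloud(c,d); cv2.imwrite('pics/w10.png',p)
np.save('pics/w10.npy',d); pickle.dump(c,open('pics/w10.pkl','wb'))
E
```

```text
clock: 14.45
eef_pos: [0.5756, 0.1517, 0.209]
tool_rot: [0.912, 0.411, -0.0, -0.0]
ft_force: [-0.3, 0.1, 0.1]
grip_width: 0.0853
clock: 15.25
eef_pos: [0.448, 0.2753, 0.1736]
tool_rot: [0.613, 0.79, -0.0, -0.0]
ft_force: [-0.0, -0.5, 0.5]
grip_width: 0.0854
t15.30 tcp [0.4441 0.2757 0.173 ] yaw104.74 zax [-5.1e-03 -6.0e-04 -1.0e+00] F [-4.  -1.  -1.7] T [-0.04  0.23  0.04] w0.0853 j [0.55 0.3  0.01 1.28 0.   0.3 ]
```

View pics/w10.png

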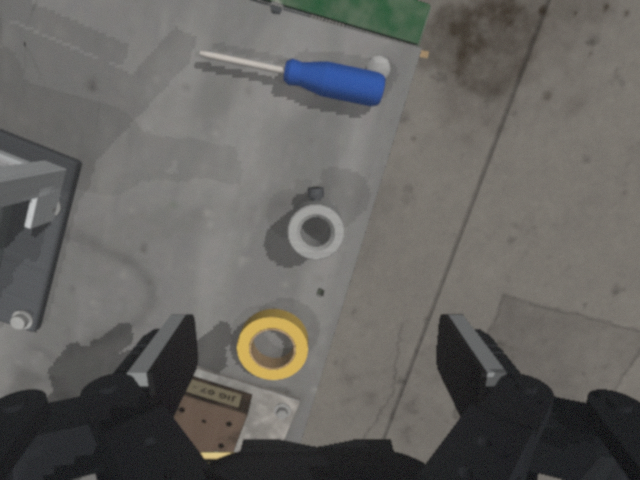

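```bash

python3 - <<'E'
from h import *
import pickle
c=pickle.load(open('pics/w10.pkl','rb'));d=np.load('pics/w10.npy');C=cloud(c,d);p=cv2.imread('pics/w10.png')
m=(C[...,2]>.034)&(C[...,2]<.046); m[:,:270]=0;m[:,370:]=0;m[:195]=0;m[270:]=0
v,u=np.nonzero(m);(x,y),r=cv2.minEnclosingCircle(np.c_[u,v].astype(np.int32)); cc=ray(c,x,y,.04); print('collar',x,y,r,cc,C[m].mean(0))
g=cv2.cvtColor(p,cv2.COLOR_BGR2GRAY); s=C[180:202,304:330]; k=(s[...,2]>.012)&(s[...,2]<.032); print('screw',k.sum(),s[k].mean(0)); e=s[k].mean(0)-cc; print(np.degrees(np.arctan2(e[1],e[0])),np.hypot(*e[:2]))
t=(C[...,2]>.012)&(C[...,2]<.025); t[:,:225]=0;t[:,318:]=0;t[:300]=0;t[390:]=0; print('tape',C[t].mean(0))
go([cc[0],cc[1],-.01],np.degrees(np.arctan2(e[1],e[0]))+180-360*0+90-360*1,8)
E
```

```text
collar 315.2789611816406 231.29287719726562 28.520994186401367 [0.45191551 0.27667841 0.04      ] [0.45221063 0.27670839 0.03939391]
screw 243 [0.42694566 0.27029332 0.02359208]
-165.65615450620516 0.02577329907472866
tape [0.57179989 0.26795545 0.01737428]
t15.35 tcp [0.4461 0.2752 0.1736] yaw104.31 zax [-0.0029 -0.001  -1.    ] F [-0.6 -0.5  0.6] T [ 0.   -0.02 -0.02] w0.0857 j [0.55 0.31 0.01 1.28 0.   0.3 ]
x8 rows: [0.0003, 0.0317, 0.9179, -0.0001, 0.0, -0.0]
```

```bash

python3 -m inch '[[0,0.05,0.7,0,0,0,-1],[0,0.05,1,0,0,0,-1],[0,0.05,1,0,0,0,-1],[0,0.05,1,0,0,0,-1],[0,0.05,1,0,0,0,-1],[0,0,1,0,0,0,-1],[0,0,0.8,0,0,0,-1],[0,0,0.6,0,0,0,-1]]'
python3 - <<'E'
from h import *
import pickle
go([.452,.2767,-.032],104.3,4)
c=bot.get_calibration('wrist'); p,d=bot.camera('wrist'); cv2.imwrite('pics/w11.png',p)
o,R,y=state(); C=cloud(c,d)
print(C[312:330:3,180].round(4),C[312:330:3,460].round(4))
E
```

```text
clock: 16.15
eef_pos: [0.4555, 0.2756, -0.0044]
tool_rot: [0.616, 0.788, -0.0, 0.0]
ft_force: [0.8, -0.4, 1.5]
grip_width: 0.0855
t16.15 tcp [ 0.4555  0.2756 -0.0044] yaw103.94 zax [-5.e-04 -7.e-04 -1.e+00] F [ 0.8 -0.4  1.5] T [-0.02  0.08  0.02] w0.0855 j [ 0.54  0.49 -0.22  0.86 -0.    0.3 ]
x4 rows: [0.0196, -0.0312, 0.2755, -0.0001, 0.0, -0.0005]
t16.20 tcp [ 0.4541  0.2748 -0.0065] yaw103.95 zax [-0.0036 -0.0025 -1.    ] F [-0.5 -0.9 -2. ] T [0.07 0.08 0.01] w0.0851 j [ 0.54  0.49 -0.23  0.86 -0.    0.3 ]
[[0.4783 0.2185 0.0005]
 [0.4559 0.2285 0.0419]
 [0.456  0.2291 0.0436]
 [0.4554 0.2299 0.0464]
 [0.4557 0.2304 0.0477]
 [0.4557 0.2309 0.0494]] [[ 0.7582  0.7344 -0.8007]
 [ 0.4333  0.3195  0.0417]
 [ 0.4338  0.3192  0.043 ]
 [ 0.4337  0.3182  0.0458]
 [ 0.4344  0.3181  0.0467]
 [ 0.4343  0.3172  0.0492]]
```

View pics/w11.png

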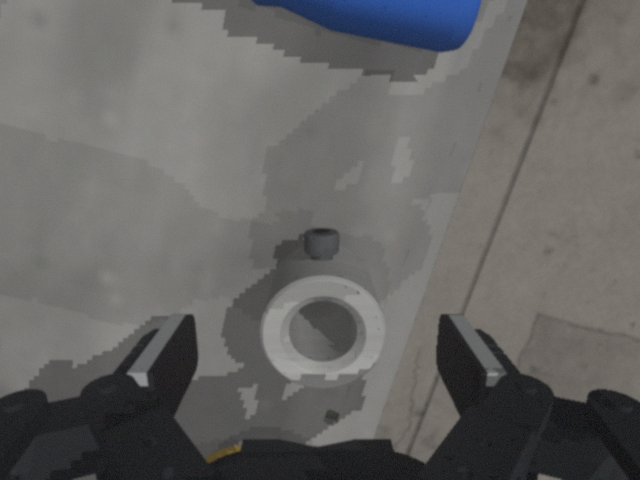

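```bash

python3 -m inch '[[0.03,-0.04,0.4,0,0,0,-1],[0.02,-0.04,0.4,0,0,0,-1],[0,0,0.25,0,0,0,-0.5],[0,0,0,0,0,0,0],[0,0,0,0,0,0,1],[0,0,0,0,0,0,1],[0,0,0,0,0,0,1],[0,0,0,0,0,0,1]]'
python3 - <<'E'
from h import *
import pickle
go([.452,.2767,-.032],104.3,4)
c=bot.get_calibration('wrist'); p,d=bot.camera('wrist'); cv2.imwrite('pics/w12.png',p)
o,R,y=state(); C=cloud(c,d)
E
```

```text
clock: 17.0
eef_pos: [0.4533, 0.2771, -0.0286]
tool_rot: [0.615, 0.788, 0.001, 0.0]
ft_force: [0.9, 0.5, 2.0]
grip_width: 0.0426
t17.00 tcp [ 0.4533  0.2771 -0.0286] yaw104.08 zax [ 1.e-03  7.e-04 -1.e+00] F [0.9 0.5 2. ] T [ 0.04  0.03 -0.01] w0.0426 j [ 0.55  0.52 -0.25  0.8   0.    0.3 ]
x4 rows: [-0.0009, -0.0133, 0.0338, 0.0001, -0.0, -0.0003]
t17.05 tcp [ 0.4533  0.2771 -0.0286] yaw104.08 zax [ 1.1e-03  8.0e-04 -1.0e+00] F [-0.3  0.2  1.9] T [0.06 0.07 0.01] w0.0428 j [ 0.55  0.52 -0.25  0.8   0.    0.3 ]
```

View pics/w12.png

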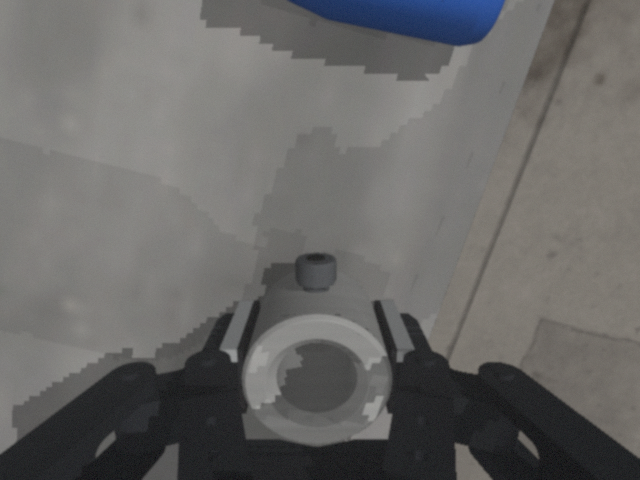

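Collar gripped at 42.8 mm, with the screw head straight ahead at (316,272). Lifting it now.

```bash

python3 -m inch '[[0,0,-0.4,0,0,0,1],[0,0,-1,0,0,0,1],[0,0,-1,0,0,0,1],[0,0,-1,0,0,0,1],[0,0,-1,0,0,0,1],[0,0,-1,0,0,0,1],[0,0,-1,0,0,0,1],[0,0,-1,0,0,0,1]]'
python3 -m inch '[[0,0,-1,0,0,0,1],[0,0,-0.4,0,0,0,1],[0,0,0,0,0,0.02,1],[0,0,0,0,0,0.02,1],[0,0,0,0,0,0.02,1],[0,0,0,0,0,0.02,1],[0,0,0,0,0,0.02,1],[0,0,0,0,0,0.02,1]]'
python3 - <<'E'
from h import *
import pickle
o,R,y=state()
c=bot.get_calibration('wrist'); p,d=bot.camera('wrist'); cv2.imwrite('pics/w13.png',p)
np.save('pics/w13.npy',d); C=cloud(c,d); L=(C-o['eef_pos'])@R
m=(abs(L[...,2]+.0686)<.004)&(abs(L[...,0])<.024)&(abs(L[...,1])<.03)
v,u=np.nonzero(m);(x,yy),r=cv2.minEnclosingCircle(np.c_[u,v].astype(np.int32)); print(m.sum(),x,yy,r,L[m].mean(0))
X=ray(c,x,yy,o['eef_pos'][2]+.0686); print('ctr tool',(X-o['eef_pos'])@R)
print('zs',[L[v,u].round(4) for u,v in((316,265),(316,285),(316,330),(255,380),(380,380))])
E
```

```text
clock: 17.85
eef_pos: [0.4522, 0.2763, 0.1571]
tool_rot: [0.615, 0.788, -0.0, -0.0]
ft_force: [-0.3, 0.7, -3.2]
grip_width: 0.0428
clock: 18.65
eef_pos: [0.4521, 0.2763, 0.1899]
tool_rot: [0.753, 0.658, -0.001, -0.0]
ft_force: [-1.2, 0.5, -2.6]
grip_width: 0.0428
t18.65 tcp [0.4521 0.2763 0.1899] yaw82.33 zax [-0.0018 -0.0012 -1.    ] F [-1.2  0.5 -2.6] T [-0.01 -0.02 -0.01] w0.0428 j [ 0.55  0.31  0.06  1.33 -0.    0.68]
12635 316.5 366.02630615234375 88.07266998291016 [-2.74038467e-05 -1.93630780e-03 -6.79652536e-02]
ctr tool [-5.89499478e-05 -6.19131492e-03 -6.85898444e-02]
zs [array([-0.0002, -0.032 , -0.0553]), array([-0.0002, -0.0253, -0.0546]), array([-0.0002, -0.0171, -0.0674]), array([-0.0178, -0.0016, -0.0686]), array([ 0.0182, -0.0019, -0.069 ])]
```

View pics/w13.png

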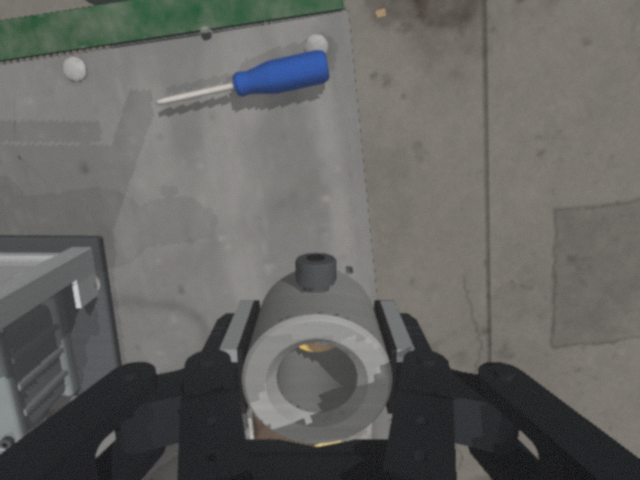

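```bash

python3 - <<'E'
from h import *
go([.5434,-.0233,.187],82.2,15)
E
```

```text
t18.70 tcp [0.4521 0.2763 0.1899] yaw82.24 zax [-0.0018 -0.0012 -1.    ] F [-0.1  0.  -3. ] T [0.   0.01 0.03] w0.0427 j [ 0.55  0.31  0.06  1.33 -0.    0.68]
x15 rows: [-0.7586, 0.3494, 0.0081, -0.0, 0.0, 0.0]
```

```bash

python3 -m inch '[[-0.4,0.2,0,0,0,0,1],[-0.8,0.37,0,0,0,0,1],[-0.8,0.37,0,0,0,0,1],[-0.8,0.37,0,0,0,0,1],[-0.8,0.37,0,0,0,0,1],[-0.8,0.37,0,0,0,0,1],[-0.8,0.37,0,0,0,0,1],[-0.8,0.37,0,0,0,0,1]]'
python3 -m inch '[[-0.8,0.37,0,0,0,0,1],[-0.8,0.37,0,0,0,0,1],[-0.8,0.37,0,0,0,0,1],[-0.8,0.37,0,0,0,0,1],[-0.8,0.36,0,0,0,0,1],[-0.8,0.36,0,0,0,0,1],[-0.8,0.36,0,0,0,0,1],[-0.6,0.25,0,0,0,0,1]]'
python3 - <<'E'
from h import *
bot.camera('top')
go([.5434,-.0233,.187],82.2,4)
o,R,y=state()
c=bot.get_calibration('wrist'); p,d=bot.camera('wrist'); cv2.imwrite('pics/w14.png',p); C=cloud(c,d)
print(proj(c,[.5418,-.0231,.192]),[C[v,u].round(4) for u,v in((316,380),(316,370),(316,390))])
E
```

```text
clock: 19.5
eef_pos: [0.5022, 0.1171, 0.1905]
tool_rot: [0.752, 0.66, -0.001, -0.0]
ft_force: [-0.8, 0.4, -2.2]
grip_width: 0.0427
clock: 20.3
eef_pos: [0.5514, -0.046, 0.1904]
tool_rot: [0.752, 0.659, -0.001, -0.0]
ft_force: [-0.1, 0.5, -3.4]
grip_width: 0.0428
t20.35 tcp [ 0.5521 -0.0481  0.1904] yaw82.33 zax [-2.0e-04 -2.4e-03 -1.0e+00] F [ 1.6 -1.  -2.6] T [-0.17 -0.1   0.04] w0.0428 j [-0.09  0.35  0.13  1.34 -0.    0.05]
x4 rows: [0.234, -0.1193, 0.0338, 0.0, 0.0002, 0.0002]
t20.35 tcp [ 0.5521 -0.0481  0.1904] yaw82.33 zax [-2.0e-04 -2.4e-03 -1.0e+00] F [ 1.6 -1.  -2.6] T [-0.17 -0.1   0.04] w0.0428 j [-0.09  0.35  0.13  1.34 -0.    0.05]
[370.12955775 263.09598157] [array([ 0.5637, -0.0497,  0.2403]), array([ 0.5638, -0.0498,  0.2343]), array([ 0.564 , -0.0498,  0.2452])]
```

View pics/w14.png

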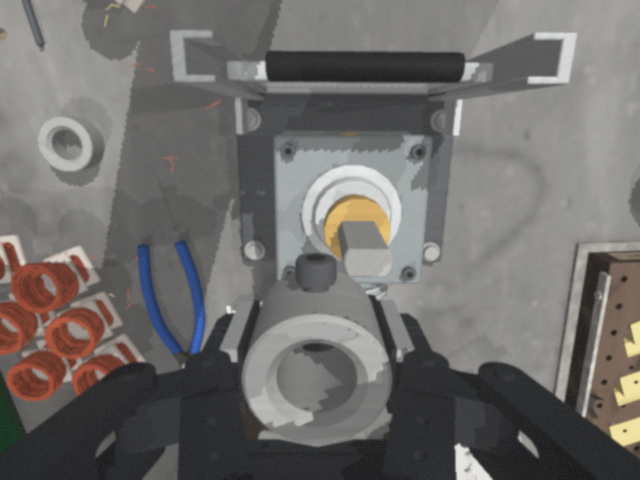

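```bash

python3 -m inch '[[0.3,-0.16,0,0,0,0,1],[0.32,-0.16,0,0,0,0,1],[0.32,-0.16,0,0,0,0,1],[0,0,0,0,0,0,1],[0,0,0,0,0,0,1],[0,0,0,0,0,0,1],[0,0,0,0,0,0,1],[0,0,0,0,0,0,1]]'
python3 - <<'E'
from h import *
go([.5434,-.0233,.168],82.2,4)
o,R,y=state()
c=bot.get_calibration('wrist'); p,d=bot.camera('wrist'); cv2.imwrite('pics/w15.png',p)
C=cloud(c,d); L=(C-o['eef_pos'])@R
for v in(300,340,360,370,380,390,400,420):print(v,L[v,316].round(4),p[v,316])
# outer ring rows
print([L[380,u].round(4).tolist() for u in range(240,400,12)])
c=bot.get_calibration('scene'); p,d=bot.camera('scene'); cv2.imwrite('pics/s5.png',cv2.resize(p[150:320,230:450],None,fx=3.5,fy=3.5,interpolation=2))
E
```

```text
clock: 21.2
eef_pos: [0.5429, -0.0193, 0.1908]
tool_rot: [0.752, 0.659, -0.0, 0.0]
ft_force: [0.1, 0.6, -3.1]
grip_width: 0.043
t21.20 tcp [ 0.5429 -0.0193  0.1908] yaw82.46 zax [ 0.e+00 -1.e-04 -1.e+00] F [ 0.1  0.6 -3.1] T [-0.06  0.06  0.07] w0.0430 j [-0.04  0.33  0.1   1.34 -0.    0.1 ]
x4 rows: [-0.0395, 0.0101, 0.2283, 0.0, 0.0, 0.0004]
t21.20 tcp [ 0.5429 -0.0193  0.1908] yaw82.46 zax [ 0.e+00 -1.e-04 -1.e+00] F [ 0.1  0.6 -3.1] T [-0.06  0.06  0.07] w0.0430 j [-0.04  0.33  0.1   1.34 -0.    0.1 ]
300 [-0.0002 -0.022  -0.0582] [127 128 128]
340 [-0.0002 -0.0138 -0.0673] [106 110 108]
360 [-0.0002  0.0117 -0.0378] [108 110 109]
370 [-0.0002  0.0121 -0.0434] [126 127 127]
380 [-0.0002  0.0119 -0.0497] [126 128 128]
390 [-0.0002  0.0122 -0.0547] [127 129 128]
400 [-0.0002  0.011  -0.0613] [103 104 105]
420 [-0.0002  0.0139 -0.0668] [105 108 107]
[[-0.0224, -0.0007, -0.0675], [-0.0186, -0.0016, -0.0688], [-0.0152, -0.0013, -0.0684], [-0.0122, 0.001, -0.065], [-0.0093, 0.0078, -0.0555], [-0.0056, 0.0106, -0.0515], [-0.0016, 0.012, -0.0495], [0.0025, 0.0114, -0.0504], [0.0066, 0.0107, -0.0513], [0.0101, 0.0062, -0.0577], [0.0129, 0.0003, -0.066], [0.016, -0.0015, -0.0685], [0.0196, -0.001, -0.0679], [0.0228, -0.002, -0.0693]]
```

View pics/w15.png

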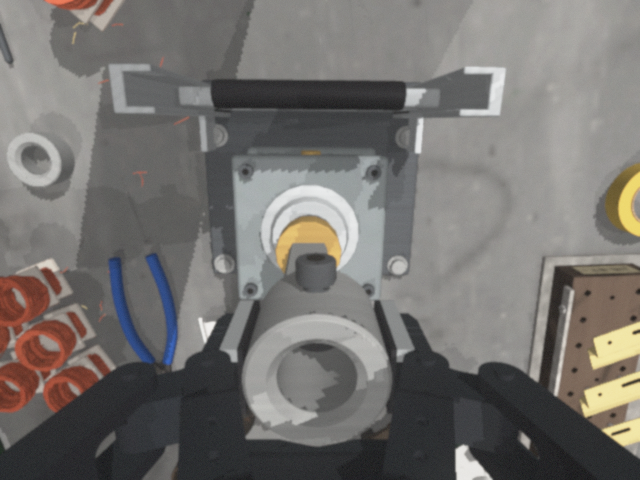

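View pics/s5.png

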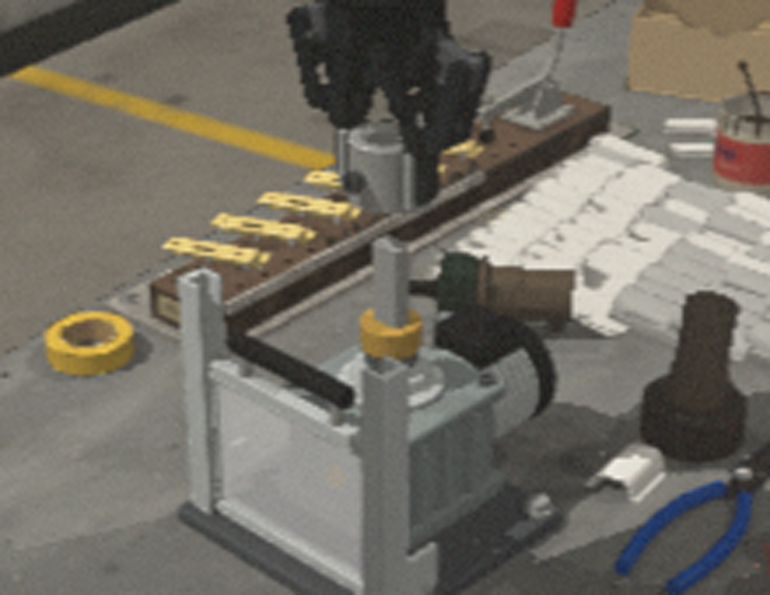

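```bash

python3 -m inch '[[-0.08,-0.012,0.1,0,0,0.001,1],[-0.08,-0.012,0.2,0,0,0,1],[0,0,0.3,0,0,0,1],[0,0,0.3,0,0,0,1],[0,0,0.2,0,0,0,1],[0,0,0.1,0,0,0,1],[0,0,0.06,0,0,0,1],[0,0,0,0,0,0,1]]'
python3 - <<'E'
from h import *
go([.5418,-.0231,.160],82.2,4)
E
```

```text
clock: 22.1
eef_pos: [0.5417, -0.0229, 0.1592]
tool_rot: [0.753, 0.658, -0.0, -0.0]
ft_force: [0.3, 0.6, -1.9]
grip_width: 0.0428
t22.10 tcp [ 0.5417 -0.0229  0.1592] yaw82.30 zax [-2.e-04 -0.e+00 -1.e+00] F [ 0.3  0.6 -1.9] T [0.01 0.04 0.04] w0.0428 j [-0.04  0.35  0.03  1.26 -0.    0.09]
x4 rows: [-0.002, 0.001, -0.0077, -0.0, 0.0, 0.0001]
```

```bash

python3 -m inch '[[0,0,0.15,0,0,0,1],[0,0,0.15,0,0,0,1],[0,0,0.15,0,0,0,1],[0,0,0.1,0,0,0,1],[0,0,0.1,0,0,0,1],[0,0,0.1,0,0,0,1],[0,0,0.05,0,0,0,1],[0,0,0,0,0,0,1]]'
python3 - <<'E'
from h import *
state()
E
```

```text
clock: 22.9
eef_pos: [0.5416, -0.0229, 0.1391]
tool_rot: [0.753, 0.658, -0.0, -0.0]
ft_force: [-0.1, -0.8, -2.4]
grip_width: 0.0425
t22.90 tcp [ 0.5416 -0.0229  0.1391] yaw82.30 zax [-4.e-04  0.e+00 -1.e+00] F [-0.1 -0.8 -2.4] T [-0.04  0.01  0.02] w0.0425 j [-0.04  0.36 -0.    1.21 -0.    0.09]
```

```bash

python3 -m inch '[[0,0,0.15,0,0,0,1],[0,0,0.15,0,0,0,1],[0,0,0.15,0,0,0,1],[0,0,0.15,0,0,0,1],[0,0,0.15,0,0,0,1],[0,0,0.15,0,0,0,1],[0,0,0.06,0,0,0,1],[0,0,0,0,0,0,1]]'
python3 - <<'E'
from h import *
state()
E
```

```text
clock: 23.7
eef_pos: [0.5415, -0.023, 0.1149]
tool_rot: [0.753, 0.658, -0.0, -0.0]
ft_force: [-0.0, -0.3, -3.0]
grip_width: 0.0426
t23.70 tcp [ 0.5415 -0.023   0.1149] yaw82.30 zax [-7.e-04 -0.e+00 -1.e+00] F [-0.  -0.3 -3. ] T [-0.18 -0.01  0.  ] w0.0426 j [-0.04  0.38 -0.04  1.15 -0.    0.09]
```

Free so far. Now pressing the cup down.

```bash

python3 -m inch '[[0,0,0.08,0,0,0,1],[0,0,0.08,0,0,0,1],[0,0,0.08,0,0,0,1],[0,0,0.08,0,0,0,1],[0,0,0.08,0,0,0,1],[0,0,0.04,0,0,0,1],[0,0,0,0,0,0,1],[0,0,0,0,0,0,1]]'
python3 - <<'E'
from h import *
state()
E
```

```text
clock: 24.5
eef_pos: [0.542, -0.023, 0.1053]
tool_rot: [0.753, 0.658, 0.0, 0.0]
ft_force: [-3.1, -1.5, 5.5]
grip_width: 0.0428
t24.50 tcp [ 0.542  -0.023   0.1053] yaw82.29 zax [ 1.3e-03 -1.0e-04 -1.0e+00] F [-3.1 -1.5  5.5] T [-0.14  0.46 -0.02] w0.0428 j [-0.04  0.38 -0.06  1.13 -0.    0.09]
```

```bash

python3 -m inch '[[0,0,0.04,0,0,0,1],[0,0,0.04,0,0,0,1],[0,0,0.04,0,0,0,1],[0,0,0.02,0,0,0,1],[0,0,0,0,0,0,1],[0,0,0,0,0,0,1],[0,0,0,0,0,0,1],[0,0,0,0,0,0,1]]'
python3 - <<'E'
from h import *
state()
E
```

```text
clock: 25.3
eef_pos: [0.5421, -0.023, 0.1033]
tool_rot: [0.753, 0.658, 0.001, 0.001]
ft_force: [-5.0, -1.0, 12.8]
grip_width: 0.0426
t25.30 tcp [ 0.5421 -0.023   0.1033] yaw82.29 zax [ 2.5e-03 -2.0e-04 -1.0e+00] F [-5.  -1.  12.8] T [-0.16  1.09 -0.01] w0.0426 j [-0.04  0.38 -0.06  1.12 -0.    0.09]
```

```bash

python3 -m inch '[[0,0,0.02,0,0,0,1],[0,0,0.02,0,0,0,1],[0,0,0.01,0,0,0,1],[0,0,0,0,0,0,1],[0,0,0,0,0,0,1],[0,0,0,0,0,0,1],[0,0,0,0,0,0,1],[0,0,0,0,0,0,1]]'
python3 - <<'E'
from h import *
state()
for n in('scene','wrist'):
    c=bot.get_calibration(n);p,d=bot.camera(n);C=cloud(c,d)
    if n=='scene': cv2.imwrite('pics/s6.png',cv2.resize(p[150:320,230:450],None,fx=3.5,fy=3.5,interpolation=2))
    else:
        cv2.imwrite('pics/w16.png',p)
        print('bar',np.median(C[60:110,250:350][(abs(C[60:110,250:350,0]-.457)<.02)][:,2]))
        m=(np.hypot(C[...,0]-.5418,C[...,1]+.0231)<.024)&(C[...,2]>.12)&(C[...,2]<.2); h=C[...,2][m]; print(np.histogram(h,bins=np.arange(.12,.2,.004)))
        m=(abs(C[...,1]+.0231)<.04)&(abs(C[...,2]-.152)<.01)&(C[...,0]<.53)&(C[...,0]>.48); s=C[m]; print('screwish',m.sum(),s.mean(0) if m.sum() else '')
state()
E
```

```text
clock: 26.1
eef_pos: [0.5423, -0.023, 0.1032]
tool_rot: [0.753, 0.658, 0.001, 0.001]
ft_force: [-7.6, -1.0, 18.8]
grip_width: 0.0423
t26.10 tcp [ 0.5423 -0.023   0.1032] yaw82.29 zax [ 3.5e-03 -3.0e-04 -1.0e+00] F [-7.6 -1.  18.8] T [-0.14  1.57  0.01] w0.0423 j [-0.04  0.38 -0.06  1.12 -0.    0.09]
bar 0.14885651367235547
(array([  43,    7,    0,  184,  295,  321,  383,  455,  648,  753, 1047,
       1343, 6940, 3305,  674,  734,  884, 2171, 1278,   39]), array([0.12 , 0.124, 0.128, 0.132, 0.136, 0.14 , 0.144, 0.148, 0.152,
       0.156, 0.16 , 0.164, 0.168, 0.172, 0.176, 0.18 , 0.184, 0.188,
       0.192, 0.196, 0.2  ]))
screwish 4093 [ 0.52057266 -0.02463962  0.15429144]
t26.20 tcp [ 0.5422 -0.023   0.1032] yaw82.29 zax [ 3.4e-03 -3.0e-04 -1.0e+00] F [-7.3 -0.8 19. ] T [-0.1   1.66 -0.03] w0.0427 j [-0.04  0.38 -0.06  1.12 -0.    0.09]
```

View pics/s6.png

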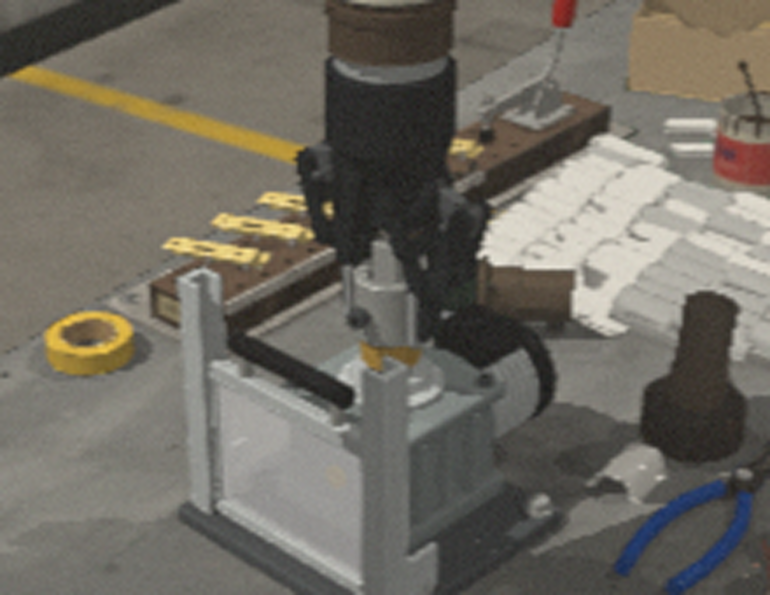

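View pics/w16.png

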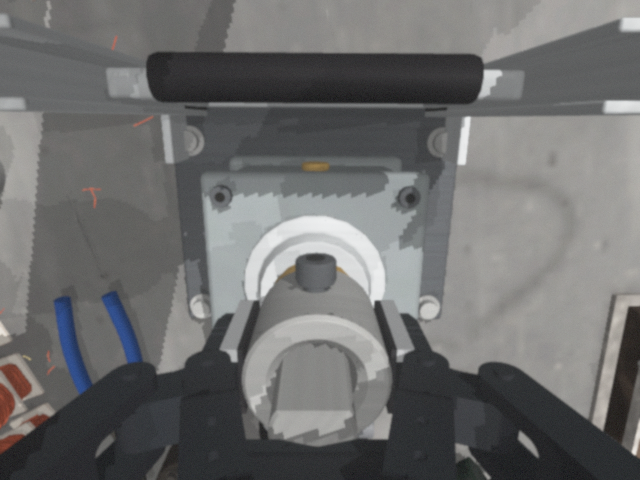

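The force rose from 16 to 22 N net with only about 0.1 mm of travel. The collar underside is at 0.132 m, which is the bottomed cup height. In the picture the screw head (316,270) faces the shield. Handing the job in.

```bash
python3 -c "
from h import *
bot.job_done(); state()"
```

```text
the job is handed in; nothing more can be done
the job is handed in; nothing more can be done
```

I handed the job in at about 26 s, with the gripper still holding the collar pressed down on the bottomed cup. `job_done()` reports no verdict, so the checks below are my own.

1. **Shield:** I pushed it down by its handle onto the stops. The reaction force was 22 N at the stop. Depth put the bar top at about 0.149–0.150 m, the fully-down height, and it was still there at the end. I had meant to grip the bar, but the fingers closed above it, so I pushed it with shut fingers instead.
2. **Shaft:** I pinched it on its flats and turned it about 61°. The opening read 12.2 mm against the nominal 13 mm. Afterwards the camera put the flat within about 0.5° of the front.
3. **Collar:** I fitted it with the screw head facing the front. It slid down past the screw depth with no resistance.
4. **Final press:** The net push rose from about 16 N to 22 N over the last 0.1 mm or so. The collar's underside was at about 0.132 m, the height of the fully compressed cup. The opening was 42.7 mm, and the yaw was within about 0.1° of the front.

**What disagreed:**
- The shield was already about 27 mm down at the start.
- The shut fingertips lie about 28 mm short of the reported TCP. I measured this and allowed for it.
- The grip width reads about 1 mm small on known sizes.

I did not touch any other item on the bench.

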